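Take a humidity reading in the drying box

TASK

Check the air in the wood-drying box: first turn the shutter's red-knobbed lever to the green mark on the lid (the shutter's hole then lies under the brass guide bush). Then lift the humidity probe out of its wooden stand by its black handle and lower it down the middle of the bush until its orange band is level with the bush's top rim, never letting the probe touch the bush, the shutter or the box. Finish holding it there, still, upright and centred, for the reading - do not let go - and leave the other things on the bench where they are.

Things in the scene. Friction and masses are not known exactly. Their poses are not given: they have to be found in the camera images.
- drying_box: Grey box with a white lid, 160 (x) x 210 (y) x 80 mm high, fixed to the bench. Origin: centre of its underside; z up. On the lid: the dark steel shutter pivots at the lid's centre; a brass guide bush on an aluminium bracket stands over the shutter at (0, -48) mm from the centre (bracket top 102 mm above the bench). Its position and yaw vary, and it may stand on the left or on the right of the stand.
- port_rim (a point): Centre of the guide bush's mouth, at the top rim: (0, -48, 120) mm in the box's frame, its axes those of the box. The bush is a vertical brass tube, outside 32 mm, bore 20 mm, 30 mm long; under it the shutter plate, then a 35 mm hole in the lid, then the empty box (inner floor 10 mm above the bench).
- shutter (a joint): Angle (rad) of shutter and lever about the vertical axis through the lid's centre, counter-clockwise from above; 0 to 1.57. At 1.047 (green mark) the lever points along the box's +y, away from the bush, and the shutter's 27 mm hole is centred under the bush; at angle q it points q - 1.047 rad from there. Starts at 0 to 0.45 (closed); friction 0.06 N m, stays where left.
- shutter_hinge (a point): Point on the shutter's vertical turning axis, 84 mm above the bench (4 mm above the lid).
- lever_knob (a point): Point on the axis of the red knob of the shutter lever: upright round post, 14 mm across, on the lever 60 mm from the turning axis; this point is 114 mm above the bench, 13 mm below the post's top (127 mm); the lever bar below it ends 91 mm above the bench. The post may be pinched from above and moved along its arc.
- stand: Wooden probe stand fixed to the bench: base 100 x 80 mm, top plate 50 mm wide with a 14 mm hole, its top 125 mm above the bench. Origin: on the bench, right under the hole; the column stands 42 to 58 mm to its +x side and ends flush with the top plate.
- probe: Humidity probe, 184 mm long, about 0.12 kg, loose: steel rod 10 mm across and 115 mm long, then a dark flange 28 mm across and 6 mm thick, then a black square handle 20 x 20 mm, 60 mm high (sides along the probe's x and y). Origin: the rod's tip; z runs up along the rod to the handle. At the start it hangs upright in the stand's hole, the flange resting on the top plate; its yaw varies.
- probe_tip (a point): The lower end of the probe's rod, on its axis.
- probe_band (a point): Middle of the orange band (8 mm wide) on the rod, 75 mm above the tip.
- probe_handle (a point): Middle of the black square handle, on the axis, 151 mm above the tip.
- screw_jar: Bystander: jar of screws with a red lid, 66 mm across, 86 mm high; origin under its centre.
- tape_roll: Bystander: roll of blue tape lying flat, 110 mm across, 36 mm high; origin under its centre.
- wax_tin: Bystander: red round tin, 69 mm across, 36 mm high; origin under its centre.
- sanding_block: Bystander: sanding block, 64 x 115 x 36 mm; origin under its centre.
- offcut: Bystander: hardwood offcut, 110 x 60 x 50 mm; origin under its centre.
Mind the look-alikes: they are no part of the job. There is more than one size of the probe; the one meant has the size given above.

How it is judged:
On the way, in this order (a step that is already met when the one before it is completed fails the run):
1. the shutter lever stands at the green mark (1.05 rad, within 0.08) and the probe is still in its stand (value of joint shutter between 0.97 and 1.13 rad and height (world z) of probe_tip below 0.05 m), for 0.2 s.
2. the probe is held in the gripper, lifted clear of its stand (height (world z) of probe_tip above 0.122 m and contact force between the fingers and probe above 1 N), for 0.1 s.
At the end, for the whole second after the job is handed in: The gripper holds the probe still (below 10 mm/s) in the bush: orange band within 6 mm of the rim's height, rod axis at the band and at the tip within 3 mm of the bore's axis, leaning less than 0.05 rad, touching neither box, shutter nor stand; the lever is still within 0.08 rad of the green mark (value of joint shutter between 0.97 and 1.13 rad and horizontal distance between each of probe_tip, probe_band and port_rim below 0.003 m and z of probe_band in the frame of port_rim between -0.006 and 0.006 m and angle between probe's own z axis and vertical below 0.05 rad and contact force between the fingers and probe above 1 N and contact force between probe and drying_box below 0.2 N and contact force between probe and stand below 0.2 N and linear speed of probe below 0.01 m/s); the arm keeps its last pose, push and grip.
It fails at once if the probe touches the bush, the shutter or the box (over 0.5 N) (contact force between probe and drying_box above 0.5 N).
It fails at once if another thing on the bench is moved by more than 30 mm (distance of any of screw_jar, tape_roll, wax_tin, sanding_block, offcut from where it was at the start of the episode above 0.03 m).
It also fails if it takes over 59 s, if anything falls off the work surface, if the arm or the gripper's body presses on something with over 40 N, if the wrist force passes 120 N, or if a joint passes its speed limit or range.

ROBOT

A 6-joint arm with a two-finger parallel gripper is mounted at the origin on a cart in front of the work surface, level with it; the furniture and walls round the work are solid. World frame = base frame: x ahead of the robot, y to its left, z up, the work surface at z = 0. Lengths are in m, angles in rad, forces in N, time in s.
With the tool pointing down it reaches from about 0.425 to 0.95 m from the base axis. Payload 3.5 kg.
Tool frame: the origin (TCP) lies midway between the tips of the shut fingers; the grasp point (between the pads) lies 19 mm behind it; y points along the fingers, x is the direction in which the jaws open and shut, and the axes are right-handed (so a half turn about y gives the same grasp; the last joint's range is limited). The gripper opens to 85 mm and grips with 20 to 120 N. Pads are 22 mm wide; open, the fingers measure 114 mm over their backs; the gripper's body (76 mm by 85 mm) begins 54 mm behind the grasp point. The pads swing forward as they close: fully open they stand 13 mm farther back than shut.
Start: joints at [1.11, 0.286, 1.577, -0, 1.279, -0.15], TCP at [0.206, 0.643, 0.231] pointing down, gripper open.
Joint ranges: [-2.77, 2.77], [-0.9, 2.22], [0.21, 2.48], [-1.53, 4.67], [0.24, 2.81], [-2.84, 2.84]. Speed limits (rad/s): [2.79, 2.79, 3.14, 3.14, 3.14, 3.14].

INTERFACE

Orientations are given as a unit quaternion [x, y, z, w].
In Python, from plant import ctrl, viewer gives the robot as it stands.
- The arm moves only by the tool step_arm, never from a script. Its argument "rows" is a list of rows, each a list of 3 entries, a list of its own where there are three numbers: the turn, a rotation vector about the tool's x, y, z in degrees, then the shift along the tool's x, y, z in mm, then the closure, from 0 (fully open) to 1 (shut). A call has 1 to 10 rows; each row is the pose to reach, as a shift and turn from the pose commanded when the call began, along the tool's axes at that moment; what a row does not reach only later rows make up. A row lasts 1/12 s, in which the tool goes at most 41.7 mm and 7.16 degrees, less where a joint would pass 70% of its speed; a pose out of reach is approached as far as the arm can. A call with a gripper value outside its range is refused whole. The fingers move at their own pace and stop on an object; "newtons" is the grip in N (left out, the last holds). Time passes only in rows, so rows that repeat a pose let the fingers close. It gives the time, the measured TCP pose, the force and the opening at its end, in the units of the state.
- ctrl.get_state(): the state, without advancing time (a new reading comes with each control period).
- viewer.read_camera(name): name is "scene" or "top" or "wrist"; returns (picture, depth): 400x640x3 uint8, red, green, blue; 400x640 float32, m along the optical axis (not along the pixel's ray), 0 where there is no reading.
- viewer.calibration(name): a dict with "K" (3x3 intrinsics, pixels), "D" ([k1, k2, p1, p2, k3] as OpenCV has them; the pictures are not rectified), "R" (3x3) and "t" (3): a world point X has camera coordinates R X + t. Camera axes: x right, y down, z forward; pixel columns grow to the right and rows downward; lengths in m; the calibration is good to about 2 mm. A picture is of the moment at which its call begins: read the wrist's pose just before it. calibration takes no time and is no camera call; for the wrist camera it gives the pose at the moment of the call.
- ctrl.sign_off(): hands the job in, once; it reports no verdict.
The state is a dict: "time": time; "qpos": joint angles; "dq": joint speeds; "joint_efforts": joint torques, N m; "eef_pos": TCP position; "tcp_rot": TCP orientation; "contact_force": force on the tool from outside, world axes, zero at the start; "wrist_torque": the same for the moment, N m; "opening": opening from 0.0 (shut) to 1.0 (fully open).
Only numpy, scipy, OpenCV 4.12 (cv2) and the standard library are available. Lean on these libraries where they do the work, as an engineer would, in place of code of your own. Each camera call takes 0.05 s, during which the arm holds its last target.

## Working session

There is one attempt and no reset: what is moved stays moved. The work goes in short steps, Python scripts to look and compute and a tool call to move; the robot and the scene stay as the last step left them, time stands still between calls to the robot, and variables do not carry over. Pictures are saved under pics/ and viewed, and the job is handed in when it is done.

Besides the shell and the picture viewer there is one more tool, called after "Request:" as name([rows], argument=value, ...), one row to a line, values as JSON. step_arm: Moves the arm, as the interface text tells. Its arguments: {"type":"object","properties":{"rows":{"type":"array"},"newtons":{"type":"number"}},"required":["rows"]}

```bash
mkdir -p pics; ls; cat > h.py <<'E'
import numpy as np, cv2, json
from plant import ctrl, viewer
def shot(name, fn):
    c=viewer.calibration(name); p,d=viewer.read_camera(name)
    cv2.imwrite('pics/%s.png'%fn, p[:,:,::-1]); np.savez('pics/%s.npz'%fn,p=p,d=d,K=c['K'],D=c['D'],R=c['R'],t=c['t'])
    return load(fn)
def load(fn):
    return dict(np.load('pics/%s.npz'%fn))
def ray(s,uv):
    uv=np.array(uv,float).reshape(-1,1,2)
    n=cv2.undistortPoints(uv,s['K'],s['D']).reshape(-1,2)
    d=np.c_[n,np.ones(len(n))]@s['R']   # R^T d
    o=-s['R'].T@s['t']
    return o,d
def onz(s,uv,z):
    o,d=ray(s,uv); k=(z-o[2])/d[:,2]
    return o+k[:,None]*d
def bydepth(s,uv):
    o,d=ray(s,uv); uv=np.array(uv).reshape(-1,2).astype(int)
    return o+s['d'][uv[:,1],uv[:,0]][:,None]*d
def proj(s,X):
    return cv2.projectPoints(np.array(X,float).reshape(-1,3),cv2.Rodrigues(s['R'])[0],s['t'],s['K'],s['D'])[0].reshape(-1,2)
E
python3 - <<'E'
from h import *
s=shot('scene','scene0'); t=shot('top','top0'); w=shot('wrist','wrist0')
print(ctrl.get_state())
for n,q in(('s',s),('t',t),('w',w)): print(n,-q['R'].T@q['t'],q['R'][2],q['K'][0,0])
E
```

```text
pics
{'time': 0.15, 'qpos': array([ 1.11004067e+00,  2.86991329e-01,  1.57786371e+00,  1.50043145e-05,
        1.27862285e+00, -1.50006366e-01]), 'dq': array([-4.73794191e-04, -2.41244267e-03, -2.54858307e-03, -2.22749478e-03,
       -2.27946750e-03, -9.40495461e-05]), 'joint_efforts': array([ 5.05745647e-04, -4.06605721e+01, -2.93138409e+01, -1.80213333e-04,
        3.96763411e-03, -2.02519026e-06]), 'eef_pos': array([0.20613236, 0.6422035 , 0.23023305]), 'tcp_rot': array([ 0.57165588,  0.41600671, -0.41719382, -0.57104929]), 'contact_force': array([-0.18977274, -0.63723186, -0.36716766]), 'wrist_torque': array([-0.0337448 , -0.01223133, -0.01732788]), 'opening': 1.0008611392925841}
s [ 0.11702312 -0.91880222  0.56512926] [ 0.42111813  0.78624206 -0.4521979 ] 408.2234973870166
t [ 0.32638418 -0.13861623  1.21798124] [ 0.18695589 -0.00650193 -0.98234679] 446.9223847027619
w [0.12925571 0.6667091  0.37371034] [ 0.29944002 -0.09914621 -0.94894979] 280.66189920240436
```

View pics/scene0.png

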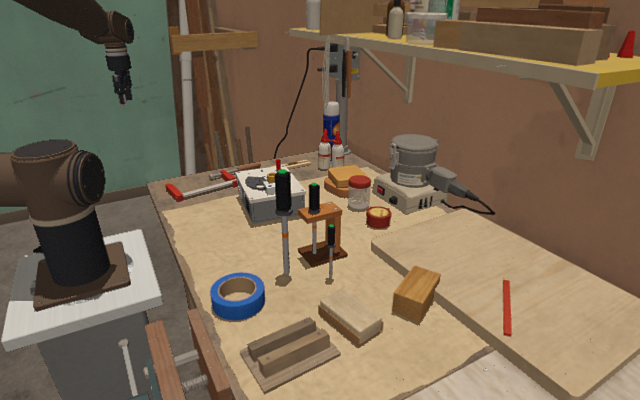

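View pics/top0.png

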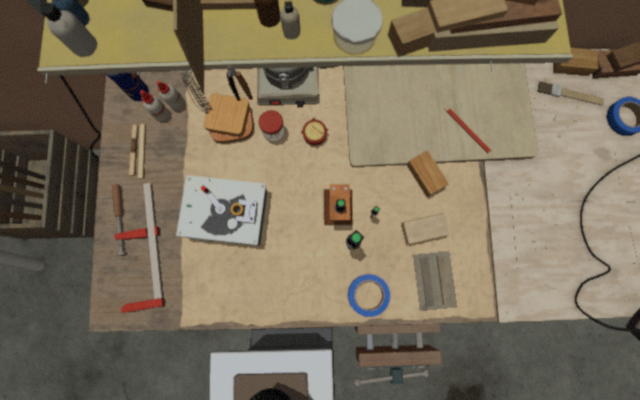

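View pics/wrist0.png

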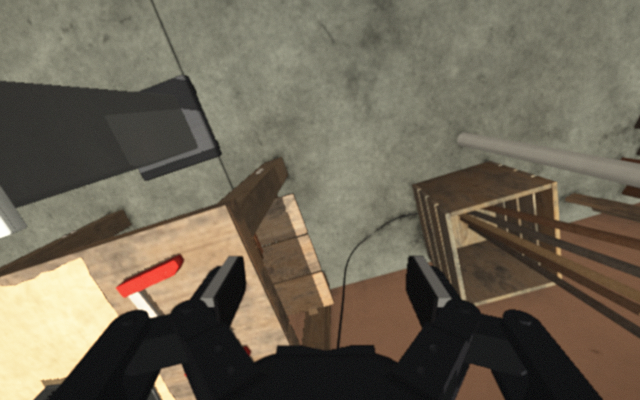

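```bash
python3 - <<'E'
from h import *
t=load('top0');s=load('scene0')
a=cv2.resize(t['p'][165:260,170:275],None,fx=6,fy=6,interpolation=cv2.INTER_CUBIC)
cv2.imwrite('pics/c1.png',a[:,:,::-1])
a=cv2.resize(t['p'][175:260,315:400],None,fx=6,fy=6,interpolation=cv2.INTER_CUBIC)
cv2.imwrite('pics/c2.png',a[:,:,::-1])
a=cv2.resize(s['p'][150:285,225:355],None,fx=4.4,fy=4.4,interpolation=cv2.INTER_CUBIC)
cv2.imwrite('pics/c3.png',a[:,:,::-1])
E
```

```text
(no output)
```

View pics/c1.png

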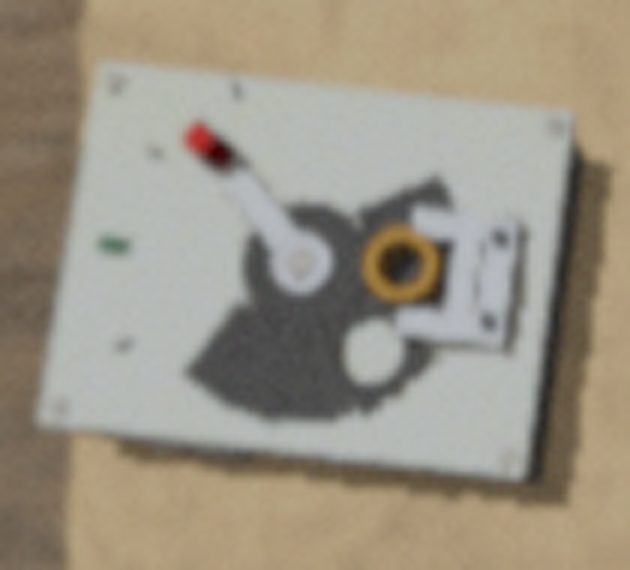

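View pics/c2.png

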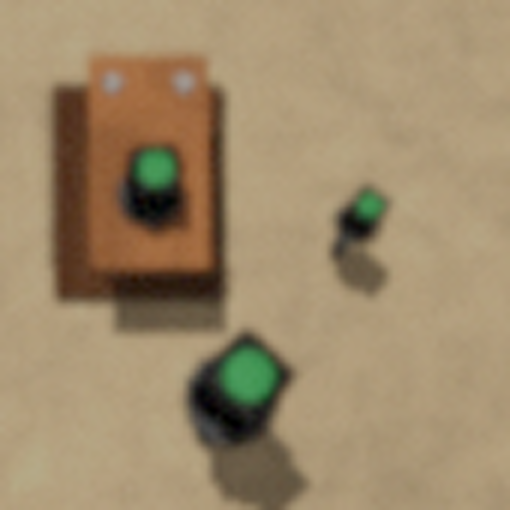

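View pics/c3.png

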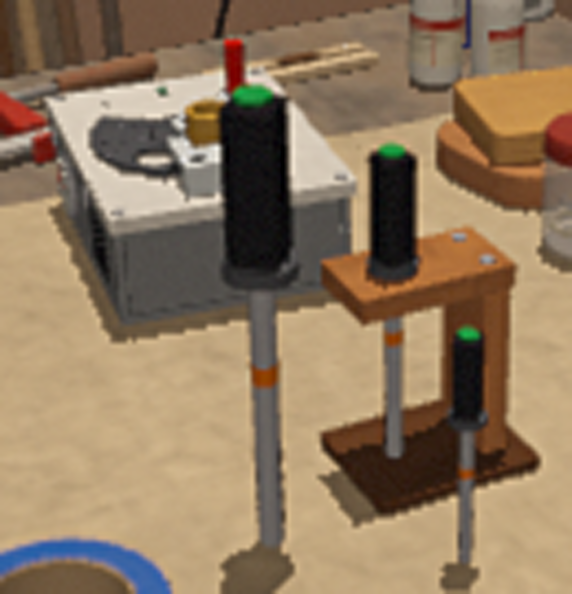

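```bash
python3 - <<'E'
from h import *
t=load('top0')
f=lambda x,y,ox,oy:[ox+(x+.5)/6-.5,oy+(y+.5)/6-.5]
np.set_printoptions(precision=4,suppress=True)
c=onz(t,[f(*q,170,165) for q in((100,65),(575,120),(535,480),(40,430))],.08)
print(c,c.mean(0),np.linalg.norm(c-np.roll(c,1,0),axis=1))
e=(c[0]+c[3]-c[1]-c[2])/2; print('+y dir',np.degrees(np.arctan2(e[1],e[0])))
g=onz(t,[f(113,245,170,165)],.08)
h=onz(t,[f(301,262,170,165)],.093); b=onz(t,[f(402,264,170,165)],.12); k=onz(t,[f(197,138,170,165)],.127)
print('green',g,'hinge',h,'bush',b,'knob',k)
d=(h-b)[0];print(np.linalg.norm(d),np.degrees(np.arctan2(d[1],d[0])));d=(k-h)[0];print(np.linalg.norm(d),np.degrees(np.arctan2(d[1],d[0])))
print('probe cap',onz(t,[f(157,167,315,175)],.194),'plate corners',onz(t,[f(90,55,315,175),f(208,58,315,175),f(212,270,315,175),f(88,270,315,175)],.125))
print('big',bydepth(t,[f(250,375,315,175)]),'small',bydepth(t,[f(370,205,315,175)]))
E
```

```text
[[0.61   0.2096 0.08  ]
 [0.58   0.0013 0.08  ]
 [0.4242 0.0186 0.08  ]
 [0.4504 0.2304 0.08  ]] [0.5162 0.115  0.08  ] [0.1609 0.2104 0.1567 0.2134]
+y dir 82.39072173454925
green [[0.5298 0.2014 0.08  ]] hinge [[0.5182 0.1167 0.093 ]] bush [[0.5117 0.0685 0.12  ]] knob [[0.5659 0.1535 0.127 ]]
0.055667787200847925 82.35250685975454
0.06916622190090863 37.63148988468023
probe cap [[ 0.5077 -0.188   0.194 ]] plate corners [[ 0.5681 -0.1649  0.125 ]
 [ 0.5656 -0.2141  0.125 ]
 [ 0.4764 -0.2125  0.125 ]
 [ 0.4777 -0.1615  0.125 ]]
big [[ 0.4205 -0.2162  0.2517]] small [[ 0.5005 -0.2777  0.1332]]
```

```bash
cat >> h.py <<'E'
from scipy.spatial.transform import Rotation as Ro
np.set_printoptions(precision=4,suppress=True)
def go(target,jaw_deg=None,near=True):
    """target TCP world; jaw (tool x) heading in deg, tool y straight down"""
    st=ctrl.get_state(); R=Ro.from_quat(st['tcp_rot']); M=R.as_matrix()
    d=M.T@(np.array(target)-st['eef_pos'])*1000
    out=[]
    if jaw_deg is None: jaw_deg=np.degrees(np.arctan2(M[1,0],M[0,0]))
    for j in (jaw_deg,jaw_deg+180):
        a=np.radians(j); x=np.array([np.cos(a),np.sin(a),0]); y=np.array([0,0,-1.]); z=np.cross(x,y)
        out.append((R.inv()*Ro.from_matrix(np.c_[x,y,z])).as_rotvec(degrees=True))
    print('t',st['time'],'pos',st['eef_pos'],'xhead',np.degrees(np.arctan2(M[1,0],M[0,0])),'down',M[:,1],'zax',M[:,2],'q',st['qpos'],'F',st['contact_force'],'op',st['opening'])
    print('shift mm',d,'turn A',out[0],'turn B',out[1])
E
python3 -c "
from h import *
go([.52,.14,.235],150)"
```

```text
t 0.15 pos [0.2061 0.6422 0.2302] xhead 72.19514428926162 down [-0.0009 -0.0017 -1.    ] zax [-0.9521  0.3058  0.0003] q [ 1.11    0.287   1.5779  0.      1.2786 -0.15  ] F [-0.1898 -0.6372 -0.3672] op 1.0008611392925841
shift mm [-382.1847   -4.1892 -452.395 ] turn A [ -0.0867 -77.8048  -0.0782] turn B [  0.0829 102.1951  -0.0919]
```

Request:
step_arm([
  [[0, 102, 0], [-382, 0, -452], 0],
  [[0, 102, 0], [-382, 0, -452], 0],
  [[0, 102, 0], [-382, 0, -452], 0],
  [[0, 102, 0], [-382, 0, -452], 0],
  [[0, 102, 0], [-382, 0, -452], 0],
  [[0, 102, 0], [-382, 0, -452], 0],
  [[0, 102, 0], [-382, 0, -452], 0],
  [[0, 102, 0], [-382, 0, -452], 0],
  [[0, 102, 0], [-382, 0, -452], 0],
  [[0, 102, 0], [-382, 0, -452], 0],
])

```text
time: 0.98
eef_pos: [0.4275, 0.2874, 0.2312]
tcp_rot: [-0.707, -0.001, 0.001, 0.707]
contact_force: [0.4, 0.8, 0.3]
opening: 1.0
```

```bash
python3 -c "
from h import *
go([.52,.14,.235],-30)"
```

```text
t 0.9833 pos [0.4275 0.2874 0.2312] xhead 0.23466590337007578 down [-0.  0. -1.] zax [-0.0041  1.      0.    ] q [ 0.3947 -0.0701  1.9647  0.      1.2469  0.3906] F [0.3531 0.8387 0.3482] op 0.9997698483936567
shift mm [  91.8687   -3.8145 -147.7662] turn A [-0.0022 30.2347 -0.0015] turn B [  -0.002  -149.7653    0.0029]
```

Request:
step_arm([
  [[0, 30, 0], [92, -4, -148], 0],
  [[0, 30, 0], [92, -4, -148], 0],
  [[0, 30, 0], [92, -4, -148], 0],
  [[0, 30, 0], [92, -4, -148], 0],
  [[0, 30, 0], [92, -4, -148], 0],
  [[0, 30, 0], [92, -4, -148], 0],
  [[0, 30, 0], [92, -4, -148], 0],
])

```text
time: 1.57
eef_pos: [0.5202, 0.1422, 0.2349]
tcp_rot: [-0.684, 0.18, -0.179, 0.684]
contact_force: [0.5, 1.0, 0.1]
opening: 0.999
```

```bash
python3 -c "
from h import *
go([.52,.14,.235],-30)
s=shot('wrist','w1')"
```

```text
t 1.5667 pos [0.5202 0.1422 0.2349] xhead -29.41791813649167 down [-0.0013  0.0006 -1.    ] zax [ 0.4912  0.8711 -0.0001] q [ 0.0783 -0.016   1.9057  0.0007  1.2531  0.5915] F [0.5183 1.0017 0.0614] op 0.9991948405326946
shift mm [ 0.8817 -0.136  -2.053 ] turn A [ 0.0075  0.5821 -0.0817] turn B [  -0.1279 -179.4179   -0.0117]
```

View pics/w1.png

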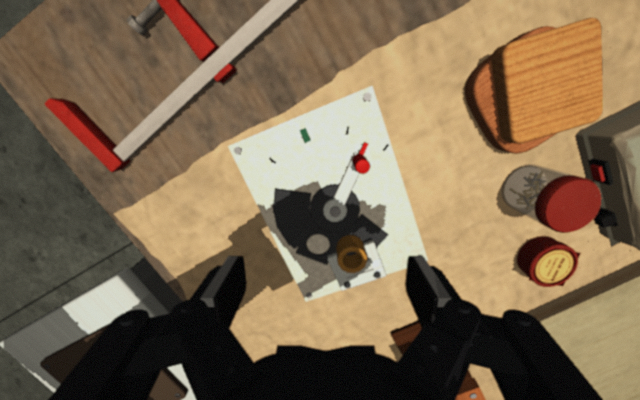

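```bash
python3 - <<'E'
from h import *
s=load('w1')
a=cv2.resize(s['p'][80:310,220:440],None,fx=3.4,fy=2.6*3.4/2.6*0.75,interpolation=cv2.INTER_CUBIC)
a=cv2.resize(s['p'][115:285,270:430],None,fx=3.5,fy=3.5,interpolation=cv2.INTER_CUBIC)
cv2.imwrite('pics/c4.png',a[:,:,::-1])
E
```

```text
(no output)
```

View pics/c4.png

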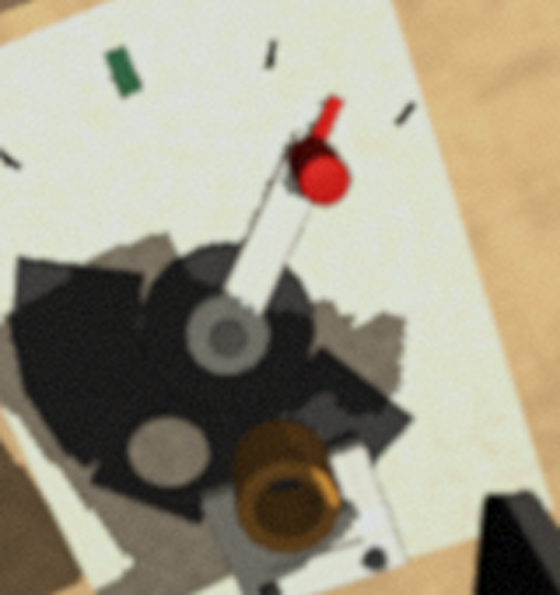

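```bash
python3 - <<'E'
from h import *
s=load('w1')
f=lambda x,y:[270+(x+.5)/3.5-.5,115+(y+.5)/3.5-.5]
print('hinge',bydepth(s,[f(228,336)]),onz(s,[f(228,336)],.09))
h=onz(s,[f(228,336)],.09)[0]
g=onz(s,[f(123,72)],.08)[0]; b=onz(s,[f(289,507)],.12)[0];k=onz(s,[f(323,180)],.127)[0]
print('green',g,'bush',b,'knob',k,bydepth(s,[f(323,180)]))
for n,d in(('h-b',h-b),('g-h',g-h),('k-h',k-h),('g-b',g-b)):print(n,np.hypot(*d[:2]),np.degrees(np.arctan2(d[1],d[0])))
E
```

```text
hinge [[0.5181 0.1173 0.0964]] [[0.5171 0.1151 0.09  ]]
green [0.5288 0.2002 0.08  ] bush [0.5113 0.0688 0.12  ] knob [0.5649 0.1532 0.127 ] [[0.5648 0.1535 0.1282]]
h-b 0.04673543343736483 82.83488340058355
g-h 0.08589836536194873 82.21851937379704
k-h 0.06104769396090992 38.55149627036124
g-b 0.13263204744122775 82.4357033341495
```

```bash
python3 -c "
from h import *
go([.5652,.1533,.099],-30)"
```

```text
t 1.6167 pos [0.5198 0.143  0.2349] xhead -29.334307304698605 down [-0.0013  0.0005 -1.    ] zax [ 0.4899  0.8718 -0.0002] q [ 0.0799 -0.0164  1.9061  0.0006  1.2531  0.5917] F [0.283  0.3702 0.2344] op 0.9964640861668317
shift mm [ 34.6713 135.8201  31.2319] turn A [ 0.0104  0.6657 -0.0781] turn B [  -0.1222 -179.3343   -0.0162]
```

Request:
step_arm([
  [[0, 0, 0], [35, 0, 31], 0],
  [[0, 0, 0], [35, 0, 31], 0],
  [[0, 0, 0], [35, 50, 31], 0],
  [[0, 0, 0], [35, 90, 31], 0],
  [[0, 0, 0], [35, 120, 31], 0],
  [[0, 0, 0], [35, 120, 31], 0],
  [[0, 0, 0], [35, 120, 31], 0],
])

```text
time: 2.2
eef_pos: [0.564, 0.1534, 0.1135]
tcp_rot: [0.685, -0.18, 0.177, -0.684]
contact_force: [0.3, -0.2, 0.7]
opening: 1.004
```

```bash
python3 -c "
from h import *
s=shot('wrist','w2')
go([.5652,.1533,.099],-30)"
```

```text
t 2.25 pos [0.5664 0.1533 0.1165] xhead -29.296016937360836 down [ 0.0008  0.0002 -1.    ] zax [0.4893 0.8721 0.0005] q [0.0915 0.2147 1.8863 0.0001 1.0398 0.6027] F [ 0.3715 -0.5639  0.7486] op 1.0007794864042474
shift mm [-1.0744 17.5302 -0.6043] turn A [-0.0312  0.704   0.0332] turn B [   0.0519 -179.296     0.0488]
```

View pics/w2.png

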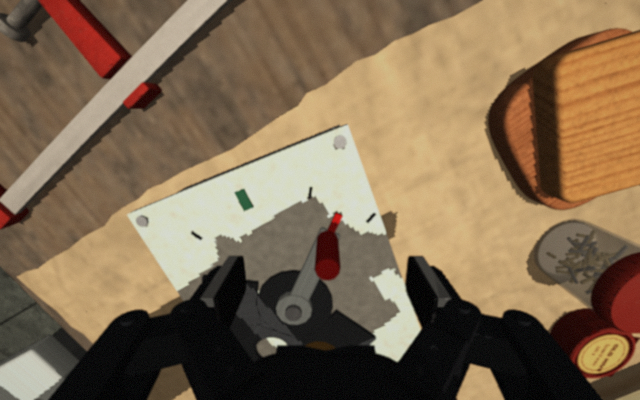

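Request:
step_arm([
  [[0, 0, 0], [-1, 17, -1], 0],
  [[0, 0, 0], [-1, 17, -1], 0],
  [[0, 0, 0], [-1, 17, -1], 0.9],
  [[0, 0, 0], [-1, 17, -1], 0.9],
  [[0, 0, 0], [-1, 17, -1], 0.9],
  [[0, 0, 0], [-1, 17, -1], 0.9],
  [[0, 0, 0], [-1, 17, -1], 0.9],
  [[0, 0, 0], [-1, 17, -1], 0.9],
  [[0, 0, 0], [-1, 17, -1], 0.9],
  [[0, 0, 0], [-1, 17, -1], 0.9],
], newtons=30)

```text
time: 3.08
eef_pos: [0.5651, 0.1516, 0.0989]
tcp_rot: [-0.684, 0.18, -0.18, 0.684]
contact_force: [-0.5, 0.0, 3.5]
opening: 0.151
```

```bash
python3 -c "
from h import *
go([.5259,.1765,.099],-30)
h=np.array([.5180,.117])
for a in (49,60,71,82.4):
  p=h+.06*np.array([np.cos(np.radians(a)),np.sin(np.radians(a))]);print(p); go([*p,.099],-30)"
```

```text
t 3.0833 pos [0.5651 0.1516 0.0989] xhead -29.43069665866748 down [ 0.0001 -0.     -1.    ] zax [0.4914 0.871  0.    ] q [ 0.0888  0.2349  1.8988 -0.      1.0078  0.6025] F [-0.5144  0.0177  3.4651] op 0.15133392188043915
shift mm [-46.3904  -0.1092   2.426 ] turn A [-0.0022  0.5693  0.007 ] turn B [   0.011  -179.4307    0.0035]
[0.5574 0.1623]
t 3.0833 pos [0.5651 0.1516 0.0989] xhead -29.43069665866748 down [ 0.0001 -0.     -1.    ] zax [0.4914 0.871  0.    ] q [ 0.0888  0.2349  1.8988 -0.      1.0078  0.6025] F [-0.5144  0.0177  3.4651] op 0.15133392188043915
shift mm [-12.0012  -0.1049   5.5036] turn A [-0.0022  0.5693  0.007 ] turn B [   0.011  -179.4307    0.0035]
[0.548 0.169]
t 3.0833 pos [0.5651 0.1516 0.0989] xhead -29.43069665866748 down [ 0.0001 -0.     -1.    ] zax [0.4914 0.871  0.    ] q [ 0.0888  0.2349  1.8988 -0.      1.0078  0.6025] F [-0.5144  0.0177  3.4651] op 0.15133392188043915
shift mm [-23.4382  -0.1062   6.7197] turn A [-0.0022  0.5693  0.007 ] turn B [   0.011  -179.4307    0.0035]
[0.5375 0.1737]
t 3.0833 pos [0.5651 0.1516 0.0989] xhead -29.43069665866748 down [ 0.0001 -0.     -1.    ] zax [0.4914 0.871  0.    ] q [ 0.0888  0.2349  1.8988 -0.      1.0078  0.6025] F [-0.5144  0.0177  3.4651] op 0.15133392188043915
shift mm [-34.8971  -0.1077   5.7311] turn A [-0.0022  0.5693  0.007 ] turn B [   0.011  -179.4307    0.0035]
[0.5259 0.1765]
t 3.0833 pos [0.5651 0.1516 0.0989] xhead -29.43069665866748 down [ 0.0001 -0.     -1.    ] zax [0.4914 0.871  0.    ] q [ 0.0888  0.2349  1.8988 -0.      1.0078  0.6025] F [-0.5144  0.0177  3.4651] op 0.15133392188043915
shift mm [-46.3462  -0.1092   2.4198] turn A [-0.0022  0.5693  0.007 ] turn B [   0.011  -179.4307    0.0035]
```

Request:
step_arm([
  [[0, 0, 0], [-6, 0, 3], 0.9],
  [[0, 0, 0], [-12, 0, 5.2], 0.9],
  [[0, 0, 0], [-18, 0, 6.2], 0.9],
  [[0, 0, 0], [-23.4, 0, 6.6], 0.9],
  [[0, 0, 0], [-29, 0, 6.5], 0.9],
  [[0, 0, 0], [-35, 0, 5.7], 0.9],
  [[0, 0, 0], [-41, 0, 4.4], 0.9],
  [[0, 0, 0], [-46.3, 0, 2.4], 0.9],
  [[0, 0, 0], [-46.3, 0, 2.4], 0.9],
  [[0, 0, 0], [-46.3, 0, 2.4], 0.9],
])

```text
time: 3.92
eef_pos: [0.5265, 0.1791, 0.099]
tcp_rot: [-0.682, 0.179, -0.181, 0.686]
contact_force: [3.6, 5.7, 1.0]
opening: 0.151
```

```bash
python3 -c "
from h import *
go([.5259,.1765,.099],-30)
shot('top','top1')
s=load('top1')
a=cv2.resize(s['p'][165:260,170:275],None,fx=6,fy=6,interpolation=cv2.INTER_CUBIC)
cv2.imwrite('pics/c5.png',a[:,:,::-1])
"
```

```text
t 3.9167 pos [0.5265 0.1791 0.099 ] xhead -29.421172402719083 down [ 0.0043  0.0051 -1.    ] zax [0.4912 0.871  0.0065] q [0.1435 0.1727 1.9728 0.0052 0.9912 0.6542] F [3.5824 5.6969 1.0204] op 0.15052957269745398
shift mm [ 0.7875 -0.059  -2.5947] turn A [-0.3737  0.5791  0.0703] turn B [   0.11   -179.42      0.5851]
```

View pics/c5.png

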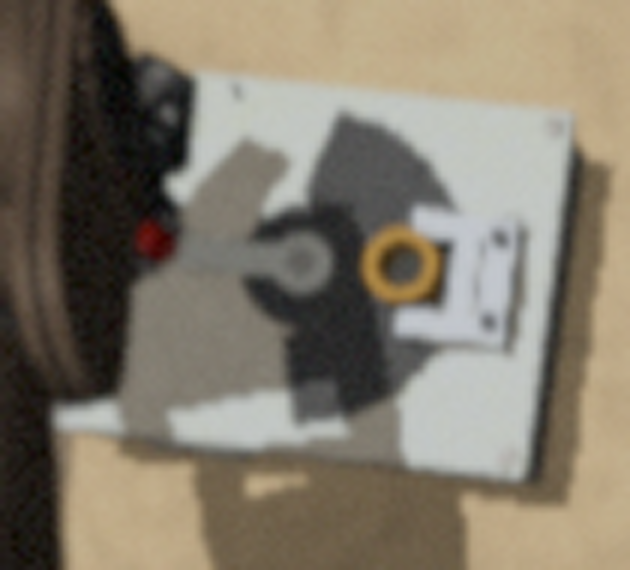

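Request:
step_arm([
  [[0, 0, 0], [0, 0, -2.5], 0.9],
  [[0, 0, 0], [0, 0, -2.5], 0.9],
  [[0, 0, 0], [0, 0, -2.5], 0.9],
  [[0, 0, 0], [0, 0, -2.5], 0],
  [[0, 0, 0], [0, 0, -2.5], 0],
  [[0, 0, 0], [0, 0, -2.5], 0],
  [[0, 0, 0], [0, 0, -2.5], 0],
  [[0, 0, 0], [0, 0, -2.5], 0],
  [[0, 0, 0], [0, -30, -2.5], 0],
  [[0, 0, 0], [0, -70, -2.5], 0],
])

```text
time: 4.8
eef_pos: [0.5211, 0.1735, 0.1642]
tcp_rot: [0.685, -0.183, 0.176, -0.682]
contact_force: [1.0, -0.7, -0.0]
opening: 1.001
```

```bash
python3 -c "
from h import *
go([.5259,.1765,.235],-30)"
```

```text
t 4.8 pos [0.5211 0.1735 0.1642] xhead -29.468828046182765 down [-0.0109 -0.0014 -0.9999] zax [ 0.4919  0.8706 -0.0065] q [0.1367 0.0825 1.9397 0.0001 1.1304 0.6509] F [ 1.0489 -0.7134 -0.0224] op 1.0008937559765672
shift mm [  2.0629 -70.8115   4.4476] turn A [ 0.3772  0.5328 -0.5026] turn B [  -0.7872 -179.4645   -0.5908]
```

```bash
python3 -c "
from h import *
go([.507,-.20,.30],0)"
```

```text
t 4.8 pos [0.5211 0.1735 0.1642] xhead -29.468828046182765 down [-0.0109 -0.0014 -0.9999] zax [ 0.4919  0.8706 -0.0065] q [0.1367 0.0825 1.9397 0.0001 1.1304 0.6509] F [ 1.0489 -0.7134 -0.0224] op 1.0008937559765672
shift mm [ 170.2486 -135.0875 -333.0678] turn A [  0.2369 -29.4669  -0.5896] turn B [  0.7921 150.5309   0.3182]
```

Request:
step_arm([
  [[0, 0, 0], [2, -40, 4], 0],
  [[0, 0, 0], [2, -80, 4], 0],
  [[0, 0, 0], [2, -110, 4], 0],
  [[0, 0, 0], [2, -136, 4], 0],
  [[0, 0, 0], [2, -136, 4], 0],
  [[0, 0, 0], [2, -136, 4], 0],
])

```text
time: 5.3
eef_pos: [0.529, 0.1767, 0.3064]
tcp_rot: [-0.683, 0.178, -0.181, 0.684]
contact_force: [0.7, 0.2, -1.2]
opening: 1.003
```

```bash
python3 -c "
from h import *
shot('wrist','w3')
go([.507,-.20,.30],0)"
```

```text
t 5.35 pos [0.5281 0.1766 0.304 ] xhead -29.454148467387785 down [-0.0001  0.     -1.    ] zax [ 0.4917  0.8707 -0.    ] q [ 0.1404 -0.0232  1.7867  0.0001  1.3782  0.6545] F [ 0.6876 -0.2394 -0.7042] op 0.9974426983374124
shift mm [ 166.7788    3.9946 -338.2811] turn A [ -0.0004 -29.4541  -0.0089] turn B [  0.012  150.5459  -0.0005]
```

View pics/w3.png

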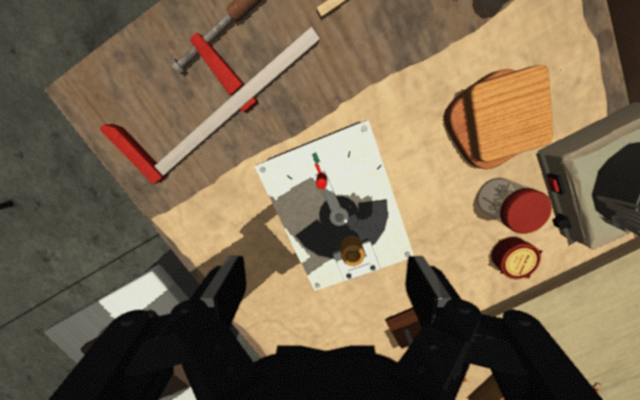

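```bash
python3 - <<'E'
from h import *
s=load('w3')
a=cv2.resize(s['p'][145:285,280:400],None,fx=4.2,fy=4.2,interpolation=cv2.INTER_CUBIC)
cv2.imwrite('pics/c6.png',a[:,:,::-1])
E
```

```text
(no output)
```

View pics/c6.png

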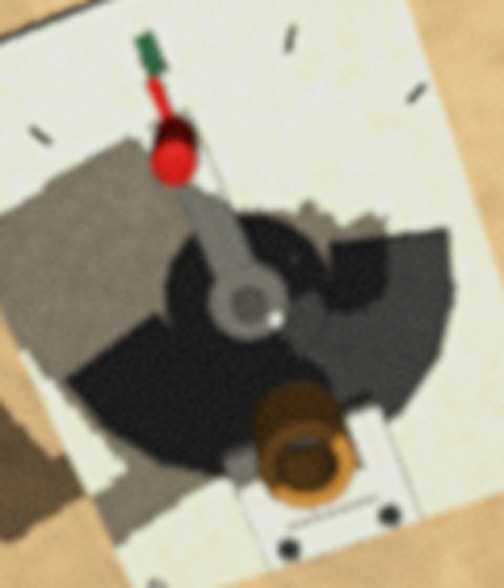

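Request:
step_arm([
  [[0, -29, 0], [167, 4, -338], 0],
  [[0, -29, 0], [167, 4, -338], 0],
  [[0, -29, 0], [167, 4, -338], 0],
  [[0, -29, 0], [167, 4, -338], 0],
  [[0, -29, 0], [167, 4, -338], 0],
  [[0, -29, 0], [167, 4, -338], 0],
  [[0, -29, 0], [167, 4, -338], 0],
  [[0, -29, 0], [167, 4, -338], 0],
  [[0, -29, 0], [167, 4, -338], 0],
  [[0, -29, 0], [167, 4, -338], 0],
])

```text
time: 6.18
eef_pos: [0.5058, -0.2034, 0.297]
tcp_rot: [-0.707, 0.006, -0.002, 0.708]
contact_force: [-0.7, -0.4, -1.2]
opening: 1.004
```

Request:
step_arm([
  [[0, 0, 0], [0, 0, 0], 0],
  [[0, 0, 0], [0, 0, 0], 0],
  [[0, 0, 0], [0, 0, 0], 0],
])

```text
time: 6.43
eef_pos: [0.5071, -0.1987, 0.2984]
tcp_rot: [-0.706, 0.004, -0.002, 0.708]
contact_force: [-0.7, -0.5, -0.8]
opening: 0.999
```

```bash
python3 -c "
from h import *
shot('wrist','w4')
go([.507,-.20,.30],0)"
```

```text
t 6.4833 pos [ 0.5074 -0.1983  0.299 ] xhead -0.3635404420870124 down [-0.0019  0.0017 -1.    ] zax [0.0063 1.     0.0017] q [-0.5591 -0.0472  1.8191  0.0004  1.3723 -0.5528] F [0.0571 0.4997 0.4207] op 1.0006932887912041
shift mm [-0.375  -1.0068 -1.6917] turn A [-0.0972 -0.3636 -0.1097] turn B [  0.172  179.6362  -0.1524]
```

View pics/w4.png

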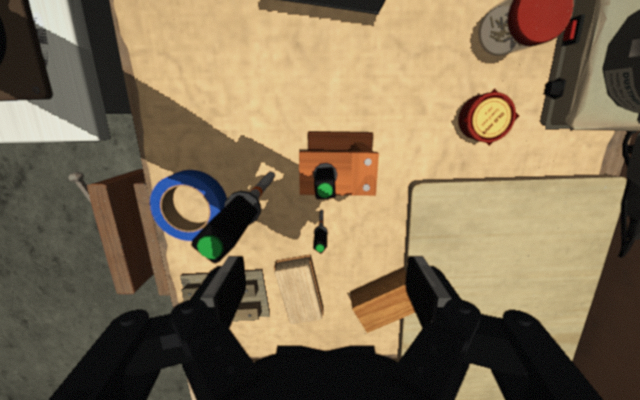

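```bash
python3 - <<'E'
from h import *
s=load('w3')
f=lambda x,y:[280+(x+.5)/4.2-.5,145+(y+.5)/4.2-.5]
h=onz(s,[f(248,301)],.096)[0]
g=onz(s,[f(151,54)],.08)[0]; b=onz(s,[f(306,464)],.12)[0];k=onz(s,[f(175,163)],.127)[0]
print('green',g,'bush',b,'knob',k,'hinge',h,bydepth(s,[f(175,163)]))
for n,d in(('h-b',h-b),('g-h',g-h),('k-h',k-h),('g-b',g-b)):print(n,np.hypot(*d[:2]),np.degrees(np.arctan2(d[1],d[0])))
s=load('w4')
a=cv2.resize(s['p'][125:265,270:400],None,fx=4.2,fy=4.2,interpolation=cv2.INTER_CUBIC)
cv2.imwrite('pics/c7.png',a[:,:,::-1])
E
```

```text
green [0.5289 0.2001 0.08  ] bush [0.5108 0.0693 0.12  ] knob [0.5244 0.176  0.127 ] hinge [0.5179 0.1179 0.096 ] [[0.5243 0.1759 0.1266]]
h-b 0.04911161457332663 81.77809347050689
g-h 0.08296353713560126 82.3501445982056
k-h 0.05848485230360698 83.60429788115727
g-b 0.13207361410774057 82.13743025347807
```

View pics/c7.png

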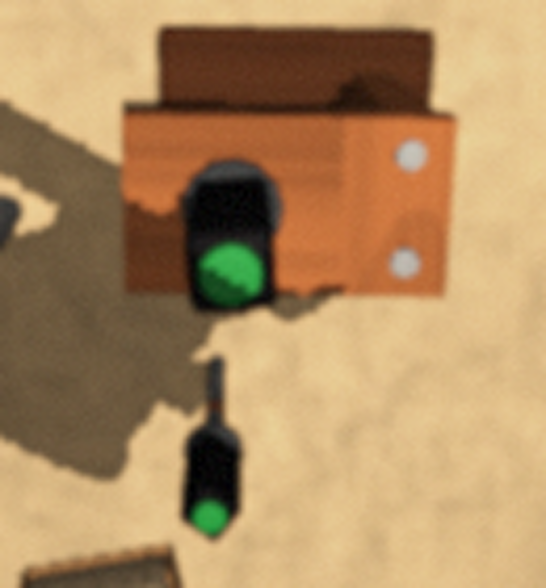

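```bash
python3 - <<'E'
from h import *
s=load('w4')
f=lambda x,y:[270+(x+.5)/4.2-.5,125+(y+.5)/4.2-.5]
p=s['p'].astype(int)
c=onz(s,[f(231,273)],.192)[0];print('cap',c, bydepth(s,[f(231,273)]))
e=onz(s,[f(195,309),f(270,303)],.191);d=e[1]-e[0];print(e,np.hypot(*d[:2]),np.degrees(np.arctan2(d[1],d[0])))
# black mask
m=(p.max(2)<45); sub=m[160:205,305:345]; 
for r in range(160,202): print(r,''.join('#' if x else ('g' if p[r,305+i,1]>p[r,305+i,0]+25 else '.') for i,x in enumerate(m[r,305:345])))
E
```

```text
cap [ 0.5064 -0.1889  0.192 ] [[ 0.5064 -0.1883  0.1939]]
[[ 0.4983 -0.1974  0.191 ]
 [ 0.5151 -0.1962  0.191 ]] 0.016805660164820893 4.380191945458146
160 ........................................
161 ........................................
162 ........................................
163 ........................................
164 ........................................
165 ........................................
166 ........................................
167 ....................#######.............
168 ............################............
169 ...........##################...........
170 ...........##################...........
171 ..........###################...........
172 .........####################...........
173 .........####################...........
174 .........####################...........
175 .........#####################..........
176 .........#####################..........
177 .........#####################..........
178 .........#####################..........
179 .........#####################..........
180 .........####################...........
181
[... 241 characters left out ...]
gggggggggggg.#...........
187 ..........##gggggggggggggggg#...........
188 ..........##gggggggggggggggg#...........
189 ..........##gggggggggggggggg#...........
190 ..........###ggggggggggggggg#...........
191 ..........###ggggggggggggggg#...........
192 ..........###ggggggggggggggg##..........
193 ..........###ggggggggggggggg##..........
194 ..........####ggggggggggggg###..........
195 ...........####ggggggggggg####..........
196 ...........#####gggggggg######..........
197 ...........#######gggg###...............
198 ............###########.................
199 ........................................
200 ........................................
201 ........................................
```

```bash
python3 -c "
from h import *
go([.5064,-.1885,.148],5)"
```

```text
t 6.4833 pos [ 0.5074 -0.1983  0.299 ] xhead -0.3635404420870124 down [-0.0019  0.0017 -1.    ] zax [0.0063 1.     0.0017] q [-0.5591 -0.0472  1.8191  0.0004  1.3723 -0.5528] F [0.0571 0.4997 0.4207] op 1.0006932887912041
shift mm [ -0.7561 151.0134   9.5472] turn A [-0.102  -5.3636 -0.1054] turn B [  0.1608 174.6362  -0.1555]
```

Request:
step_arm([
  [[0, -5.4, 0], [-0.8, 20, 9.5], 0.4],
  [[0, -5.4, 0], [-0.8, 50, 9.5], 0.4],
  [[0, -5.4, 0], [-0.8, 75, 9.5], 0.4],
  [[0, -5.4, 0], [-0.8, 75, 9.5], 0.4],
  [[0, -5.4, 0], [-0.8, 75, 9.5], 0.4],
  [[0, -5.4, 0], [-0.8, 75, 9.5], 0.4],
])

```text
time: 6.98
eef_pos: [0.5078, -0.1897, 0.2269]
tcp_rot: [0.707, 0.032, -0.031, -0.706]
contact_force: [0.4, -0.3, 0.2]
opening: 0.604
```

```bash
python3 -c "
from h import *
shot('wrist','w5')
go([.5064,-.1885,.148],5)"
```

```text
t 7.0333 pos [ 0.5081 -0.1901  0.2277] xhead 5.033986524697826 down [ 0.0032 -0.0019 -1.    ] zax [-0.0877  0.9961 -0.0022] q [-0.5451 -0.0052  1.9084  0.      1.2347 -0.633 ] F [ 0.6169  0.2023 -0.0714] op 0.5991120672441189
shift mm [-1.8197 79.693   1.9678] turn A [0.1258 0.0338 0.1725] turn B [   0.2709 -179.9659   -0.1976]
```

View pics/w5.png

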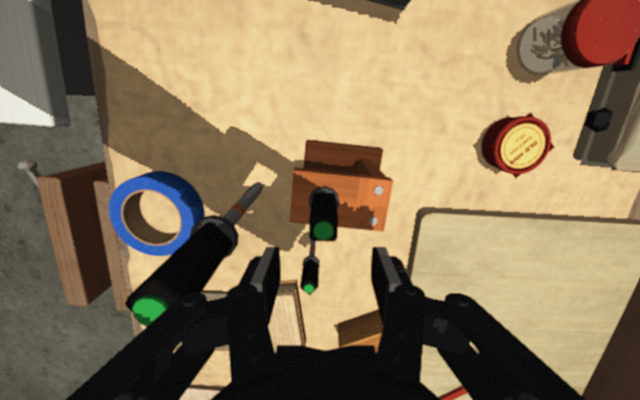

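Request:
step_arm([
  [[0, 0, 0], [-1.5, 25, 1.5], 0.4],
  [[0, 0, 0], [-1.5, 50, 1.5], 0.4],
  [[0, 0, 0], [-1.5, 70, 1.5], 0.4],
  [[0, 0, 0], [-1.5, 79, 1.5], 0.4],
  [[0, 0, 0], [-1.5, 79, 1.5], 0.4],
  [[0, 0, 0], [-1.5, 79, 1.5], 0.4],
])

```text
time: 7.53
eef_pos: [0.5062, -0.1892, 0.1478]
tcp_rot: [0.707, 0.031, -0.03, -0.706]
contact_force: [0.3, 0.3, 0.5]
opening: 0.599
```

```bash
python3 -c "
from h import *
shot('wrist','w6')
go([.5064,-.1885,.148],5)"
```

```text
t 7.5833 pos [ 0.5066 -0.1895  0.1485] xhead 4.9759433112269456 down [ 0.003  -0.0018 -1.    ] zax [-0.0867  0.9962 -0.0021] q [-0.5456  0.0749  1.9792  0.      1.084  -0.6325] F [-0.6303  0.0973  0.0686] op 0.6021925403291333
shift mm [-0.0962  0.4854  1.0335] turn A [ 0.1191 -0.0242  0.1632] turn B [ -0.2563 179.9755   0.1871]
```

View pics/w6.png

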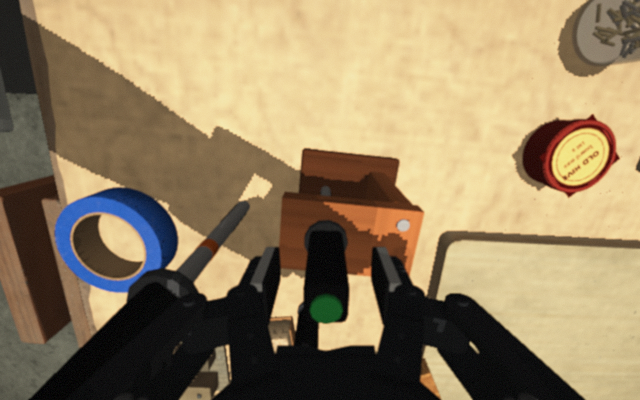

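Request:
step_arm([
  [[0, 0, 0], [0, 0, 1], 0.9],
  [[0, 0, 0], [0, 0, 1], 0.9],
  [[0, 0, 0], [0, 0, 1], 0.9],
  [[0, 0, 0], [0, 0, 1], 0.9],
  [[0, 0, 0], [0, 0, 1], 0.9],
  [[0, 0, 0], [0, 0, 1], 0.9],
  [[0, 0, 0], [0, 0, 1], 0.9],
], newtons=60)

```text
time: 8.17
eef_pos: [0.5062, -0.1883, 0.148]
tcp_rot: [0.707, 0.032, -0.03, -0.706]
contact_force: [-0.1, 0.7, 5.8]
opening: 0.229
```

```bash
python3 -c "
from h import *
go([.5064,-.1885,.30],5)"
```

```text
t 8.1667 pos [ 0.5062 -0.1883  0.148 ] xhead 4.975423639047682 down [ 0.0024 -0.0014 -1.    ] zax [-0.0867  0.9962 -0.0016] q [-0.5441  0.0741  1.981   0.0001  1.0837 -0.631 ] F [-0.1004  0.7386  5.7701] op 0.22877128452495435
shift mm [   0.5523 -151.989    -0.4737] turn A [ 0.0898 -0.0247  0.1323] turn B [ -0.2078 179.9751   0.141 ]
```

Request:
step_arm([
  [[0, 0, 0], [0.5, -8, 0], 0.9],
  [[0, 0, 0], [0.5, -25, 0], 0.9],
  [[0, 0, 0], [0.5, -50, 0], 0.9],
  [[0, 0, 0], [0.5, -80, 0], 0.9],
  [[0, 0, 0], [0.5, -110, 0], 0.9],
  [[0, 0, 0], [0.5, -135, 0], 0.9],
  [[0, 0, 0], [0.5, -152, 0], 0.9],
  [[0, 0, 0], [0.5, -152, 0], 0.9],
  [[0, 0, 0], [0.5, -152, 0], 0.9],
])

```text
time: 8.92
eef_pos: [0.5058, -0.1878, 0.2986]
tcp_rot: [0.707, 0.031, -0.03, -0.706]
contact_force: [-0.9, 0.6, -1.3]
opening: 0.222
```

```bash
python3 -c "
from h import *
shot('scene','s1');shot('top','t2')
s=load('s1')
a=cv2.resize(s['p'][110:290,200:380],None,fx=3.3,fy=3.3,interpolation=cv2.INTER_CUBIC)
cv2.imwrite('pics/c8.png',a[:,:,::-1])
go([.511,.0,.30],None)"
```

```text
t 9.0167 pos [ 0.5048 -0.1872  0.2959] xhead 4.968997451494399 down [-0.0034  0.002  -1.    ] zax [-0.0866  0.9962  0.0023] q [-0.5437 -0.0594  1.8362 -0.      1.3687 -0.6304] F [-0.4087  0.7275 -1.5105] op 0.22917239958101868
shift mm [ 22.3529  -3.7065 186.0018] turn A [-0.1324 -0.0002 -0.1841] turn B [  0.2892 179.9994  -0.208 ]
```

View pics/c8.png

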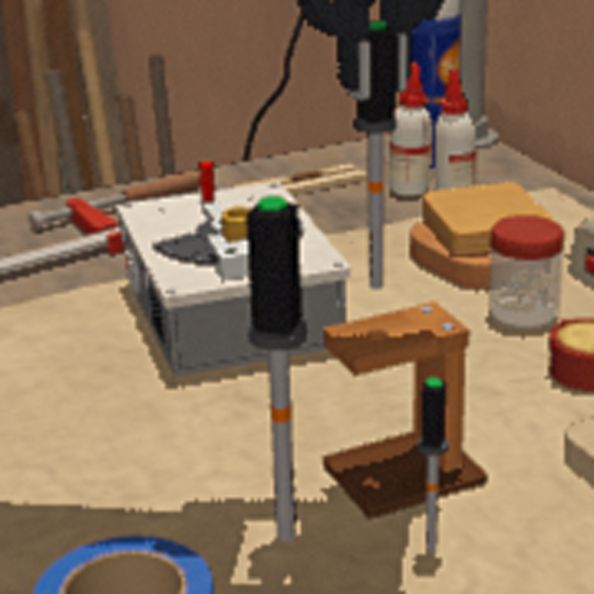

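```bash
python3 -c "
from h import *
go([.511,.069,.288],5)"
```

```text
t 9.0167 pos [ 0.5048 -0.1872  0.2959] xhead 4.968997451494399 down [-0.0034  0.002  -1.    ] zax [-0.0866  0.9962  0.0023] q [-0.5437 -0.0594  1.8362 -0.      1.3687 -0.6304] F [-0.4087  0.7275 -1.5105] op 0.22917239958101868
shift mm [ 28.368    8.4331 254.7146] turn A [-0.1325 -0.0312 -0.1841] turn B [  0.2891 179.9684  -0.2081]
```

Request:
step_arm([
  [[0, 0, 0], [2, 0, 20], 0.9],
  [[0, 0, 0], [6, 0, 50], 0.9],
  [[0, 0, 0], [9, 0, 85], 0.9],
  [[0, 0, 0], [13, 0, 120], 0.9],
  [[0, 0, 0], [17, 0, 155], 0.9],
  [[0, 0, 0], [20, 0, 185], 0.9],
  [[0, 0, 0], [24, 0, 215], 0.9],
  [[0, 0, 0], [26, 3, 238], 0.9],
  [[0, 0, 0], [28, 8, 250], 0.9],
  [[0, 0, 0], [28, 8, 255], 0.9],
])

```text
time: 9.85
eef_pos: [0.5102, 0.0703, 0.287]
tcp_rot: [-0.706, -0.03, 0.033, 0.707]
contact_force: [-0.0, 0.6, -1.4]
opening: 0.229
```

Request:
step_arm([
  [[0, 0, 0], [0, 0, 0], 0.9],
  [[0, 0, 0], [0, 0, 0], 0.9],
  [[0, 0, 0], [0, 0, 0], 0.9],
  [[0, 0, 0], [0, 0, 0], 0.9],
  [[0, 0, 0], [0, 0, 0], 0.9],
  [[0, 0, 0], [0, 0, 0], 0.9],
])

```text
time: 10.35
eef_pos: [0.5117, 0.068, 0.2906]
tcp_rot: [0.707, 0.03, -0.03, -0.706]
contact_force: [-1.0, 0.0, -0.6]
opening: 0.226
```

```bash
python3 - <<'E'
from h import *
shot('scene','s3');go([.511,.069,.288],5);shot('wrist','w7');go([.511,.069,.288],5);shot('top','t3')
s=load('s3')
a=cv2.resize(s['p'][90:230,220:330],None,fx=4.2,fy=4.2,interpolation=cv2.INTER_CUBIC)
cv2.imwrite('pics/c9.png',a[:,:,::-1])
E
```

```text
t 10.4 pos [0.5117 0.0681 0.2905] xhead 4.918292041740235 down [ 0.0003 -0.0001 -1.    ] zax [-0.0857  0.9963 -0.0001] q [-0.0643 -0.1112  1.8943 -0.0001  1.3582 -0.1501] F [-0.6489  0.1497 -1.4331] op 0.22618223401095078
shift mm [-0.5772  2.5045  0.9205] turn A [ 0.0073 -0.0817  0.0172] turn B [ -0.0271 179.9183   0.0115]
t 10.45 pos [0.5116 0.0683 0.2905] xhead 4.932764571523217 down [ 0.0003 -0.0001 -1.    ] zax [-0.086   0.9963 -0.0001] q [-0.064  -0.1112  1.8943 -0.0001  1.3582 -0.1501] F [-0.4159  0.4961 -1.4665] op 0.22517341827183843
shift mm [-0.5596  2.4895  0.7668] turn A [ 0.0076 -0.0672  0.0172] turn B [ -0.027  179.9328   0.0119]
```

View pics/c9.png

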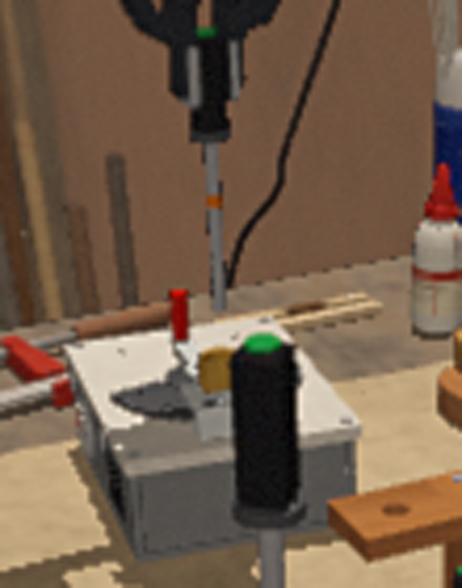

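View pics/w7.png

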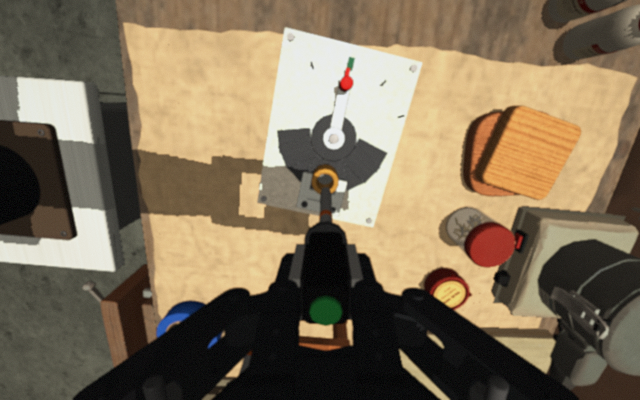

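```bash
python3 - <<'E'
from h import *
s=load('w7')
a=cv2.resize(s['p'][150:250,285:365],None,fx=6,fy=6,interpolation=cv2.INTER_CUBIC)
cv2.imwrite('pics/c10.png',a[:,:,::-1])
t=load('t3')
a=cv2.resize(t['p'][165:260,170:275],None,fx=6,fy=6,interpolation=cv2.INTER_CUBIC)
cv2.imwrite('pics/c11.png',a[:,:,::-1])
st=ctrl.get_state()
# predicted tip px if probe axis = TCP axis
for z in (.147,.222): print(z, proj(s,[.5116,.0683,z]), proj(load('s3'),[.5116,.0683,z]))
print('rim', proj(s,[.511,.069,.12]),proj(load('s3'),[.511,.069,.12]))
E
```

```text
0.147 [[325.1337 188.5319]] [[271.6671 164.8987]]
0.222 [[325.091  213.6188]] [[270.2535 138.9281]]
rim [[324.677  181.5726]] [[271.8644 173.8385]]
```

View pics/c10.png

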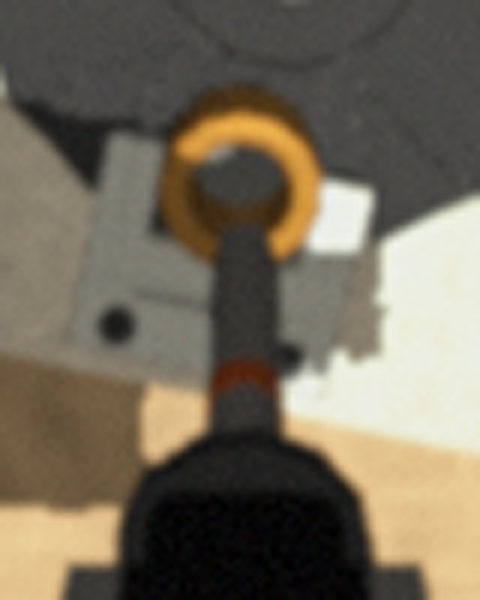

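View pics/c11.png

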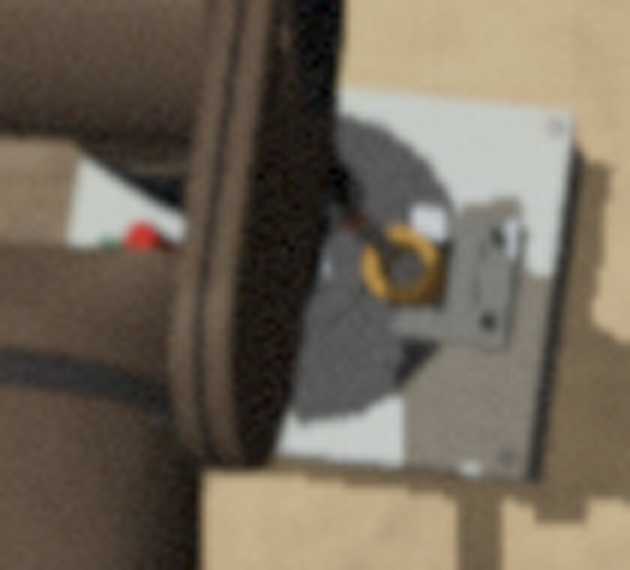

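```bash
python3 - <<'E'
from h import *
s=load('w7')
f=lambda x,y:[285+(x+.5)/6-.5,150+(y+.5)/6-.5]
print('bush',onz(s,[f(242.5,185)],.12),'tip',onz(s,[f(243,251)],.1525),'band front',onz(s,[f(244,377)],.2275))
# fit outer ring of bush by colour
p=s['p'].astype(int); m=((p[:,:,0]>190)&(p[:,:,0]-p[:,:,2]>90)).astype(np.uint8); m[:, :300]=0;m[:,350:]=0;m[:160]=0;m[210:]=0
y,x=np.nonzero(m);print(x.min(),x.max(),y.min(),y.max(),len(x))
E
```

```text
bush [[0.5113 0.0704 0.12  ]] tip [[0.5117 0.0667 0.1525]] band front [[0.5115 0.0714 0.2275]]
315 337 169 191 127
```

Request:
step_arm([
  [[0, 0, 0], [0, 0, 2.8], 0.9],
  [[0, 0, 0], [0, 8, 2.8], 0.9],
  [[0, 0, 0], [0, 16, 2.8], 0.9],
  [[0, 0, 0], [0, 22, 2.8], 0.9],
  [[0, 0, 0], [0, 25, 2.8], 0.9],
  [[0, 0, 0], [0, 25, 2.8], 0.9],
  [[0, 0, 0], [0, 25, 2.8], 0.9],
  [[0, 0, 0], [0, 25, 2.8], 0.9],
  [[0, 0, 0], [0, 25, 2.8], 0.9],
  [[0, 0, 0], [0, 25, 2.8], 0.9],
])

```text
time: 11.33
eef_pos: [0.5115, 0.0715, 0.2658]
tcp_rot: [0.706, 0.031, -0.03, -0.706]
contact_force: [-0.5, 0.0, -1.9]
opening: 0.219
```

```bash
python3 - <<'E'
from h import *
go([.511,.069,.265],5);shot('wrist','w8');shot('scene','s4');go([.511,.069,.265],5);
s=load('w8')
a=cv2.resize(s['p'][145:245,285:365],None,fx=6,fy=6,interpolation=cv2.INTER_CUBIC)
b=load('s4'); b=cv2.resize(b['p'][125:225,240:300],None,fx=6,fy=6,interpolation=cv2.INTER_CUBIC)[:600]
cv2.imwrite('pics/c12.png',np.hstack([a[:,:440],b])[:,:,::-1])
E
```

```text
t 11.3333 pos [0.5115 0.0715 0.2658] xhead 4.973737059032721 down [ 0.0009 -0.0001 -1.    ] zax [-0.0867  0.9962 -0.0002] q [-0.0578 -0.0947  1.9239 -0.      1.3115 -0.1446] F [-0.514   0.0443 -1.9184] op 0.2188532278788076
shift mm [-0.7453  0.7848 -2.4267] turn A [ 0.0086 -0.0263  0.0492] turn B [ -0.0772 179.9737   0.0136]
t 11.4333 pos [0.5114 0.0715 0.2657] xhead 4.971220626376692 down [ 0.0007 -0.     -1.    ] zax [-0.0867  0.9962 -0.0001] q [-0.0578 -0.0947  1.9241  0.      1.3115 -0.1446] F [ 0.1605 -0.2707 -1.8063] op 0.22638423262586374
shift mm [-0.6631  0.6807 -2.4316] turn A [ 0.0052 -0.0288  0.0378] turn B [ -0.0593 179.9712   0.0081]
```

View pics/c12.png

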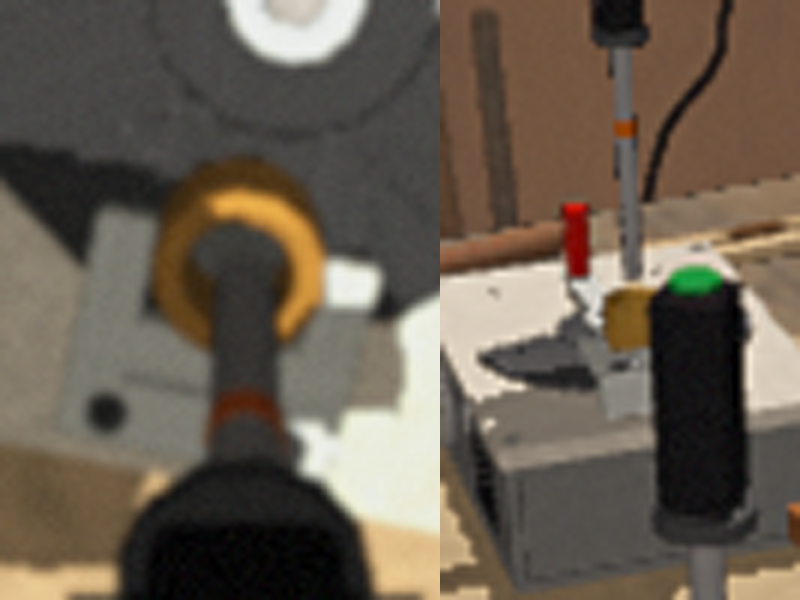

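```bash
python3 - <<'E'
from h import *
s=load('w8')
a=s['p'][170:225,300:350].astype(float)
a=np.clip((a/255)**.55*255*1.15,0,255).astype(np.uint8)
a=cv2.resize(a,None,fx=11,fy=11,interpolation=cv2.INTER_CUBIC)
cv2.imwrite('pics/c13.png',a[:,:,::-1])
E
```

```text
(no output)
```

View pics/c13.png

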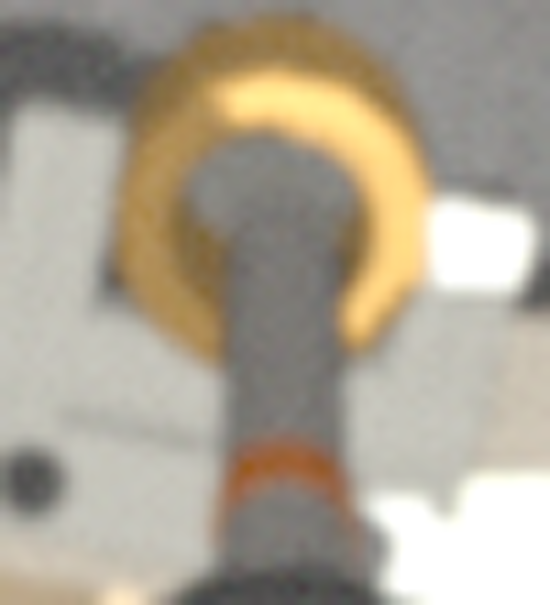

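```bash
python3 - <<'E'
from h import *
s=load('w8')
f=lambda x,y:[300+(x+.5)/11-.5,170+(y+.5)/11-.5]
g=lambda X:(proj(s,X)-[300,170]+.5)*11-.5
b=onz(s,[f(275,222)],.12);print('bush',b)
for y in (.069,.07,.0715): print(y,g([[.5115,y,.1277],[.5115,y+.005,.1277],[.5115,y+.005,.2027],[.5065,y,.1277],[.5165,y,.1277],[.511,y,.12]]))
print('rod', onz(s,[f(286,222)],.1277),onz(s,[f(287,350)],.165),'bandfront',onz(s,[f(286,468)],.2027))
v=load('w8')['p'].astype(int)[170:200,320:332].sum(2)//3
print(v)
for nm,k in (('s3',(0,)),('s4',(0,))):
  q=load(nm);d=load(nm)['p']
  print(nm, proj(q,[[.5115,.069,.12],[.5115,.069,.1277],[.5115,.0715,.1277],[.5115,.07,.2027]]))
E
```

```text
bush [[0.5111 0.0696 0.12  ]]
0.069 [[278.6014 250.8888]
 [283.1214 200.343 ]
 [283.7306 480.905 ]
 [226.1859 246.5584]
 [330.9676 255.2165]
 [273.5532 228.0969]]
0.07 [[279.5015 240.8227]
 [284.0312 190.1689]
 [284.9349 467.8479]
 [227.0304 236.483 ]
 [331.9232 245.1598]
 [274.4262 218.2515]]
0.0715 [[280.8553 225.6832]
 [285.3996 174.8671]
 [286.7478 448.1917]
 [228.3006 221.3296]
 [333.3605 230.0346]
 [275.7392 203.4451]]
rod [[0.512  0.0719 0.1277]] [[0.512  0.0714 0.165 ]] bandfront [[0.5116 0.075  0.2027]]
[[ 68  67  64  66  63  61  61  58  63  66  68  73]
 [ 61  61  60  54  53  51  50  47  52  65  67  70]
 [ 46  54  55  52  50  49  49  47  51  57  60  66]
 [ 46  47  47  50  49  47  52  49  53  54  54  58]
 [ 44  48  46  49  50  47  51  48  51  52  50  53]
 [ 49  49  54  57  58  61  56  52  48  51  52  51]
 [ 58  67  74  82  92  92  80  70  66  58  58  54]
 [ 90 102 118 131 135 133 126 117 108 100  86  74]
 [115 141 155 156 156 157 159 152 149 140 131 114]
 [113 144 156 157 154 156 159 161 159 159 156 148]
 [ 94 124 129 128 124 134 140 151 152 157 157 158]
 [ 71  79  88  84  84
[... 424 characters left out ...]
  50  49  50]
 [ 54  52  46  51  50  50  50  49  50  51  48  42]
 [ 48  44  50  51  55  51  53  47  46  47  47  40]
 [ 39  42  46  48  51  51  51  49  49  47  40  37]
 [ 35  41  47  49  49  52  52  52  47  44  36  32]
 [ 35  40  42  51  54  50  51  48  52  43  38  33]
 [ 39  43  46  49  52  52  50  49  52  45  39  41]
 [ 40  43  47  51  50  52  49  48  51  45  43  60]
 [ 39  42  46  49  50  50  51  51  47  46  53  79]
 [ 42  42  49  49  50  53  51  51  48  49  55  90]
 [ 42  44  49  49  53  50  51  49  50  48  58  86]]
s3 [[272.0291 173.8048]
 [271.8891 171.2626]
 [271.5398 170.9631]
 [270.3464 145.5843]]
s4 [[272.0291 173.8048]
 [271.8891 171.2626]
 [271.5398 170.9631]
 [270.3464 145.5843]]
```

```bash
python3 - <<'E'
from h import *
b=load('s4'); b=cv2.resize(b['p'][135:195,250:300],None,fx=11,fy=10,interpolation=cv2.INTER_CUBIC)
c=load('s1'); c=cv2.resize(c['p'][135:195,240:265],None,fx=10,fy=10,interpolation=cv2.INTER_CUBIC)
b=load('s4');b=cv2.resize(b['p'][135:195,250:290],None,fx=10,fy=10,interpolation=cv2.INTER_CUBIC)
c=load('s1'); c=cv2.resize(c['p'][135:195,250:290],None,fx=10,fy=10,interpolation=cv2.INTER_CUBIC)
cv2.imwrite('pics/c14.png',np.hstack([b,c])[:,:,::-1])
s=load('s4')
g=lambda X:(proj(s,X)-[250,135]+.5)*10-.5
print(g([[.5111,.0696,.12],[.5119,.0697,.1277],[.5119,.0697,.2027]]))
r=np.array([.88,-.47,0])
a=np.linspace(0,2*np.pi,60);o=np.c_[.5111+.016*np.cos(a),.0696+.016*np.sin(a)]
for z in(.12,.102):
  q=g(np.c_[o,np.full(60,z)]);print(z,q.min(0),q.max(0))
E
```

```text
[[222.6365 392.0892]
 [223.7322 366.0204]
 [209.7551 110.4227]]
0.12 [165.3762 370.1571] [279.7927 414.5451]
0.102 [169.0399 428.4132] [282.6525 473.954 ]
```

View pics/c14.png

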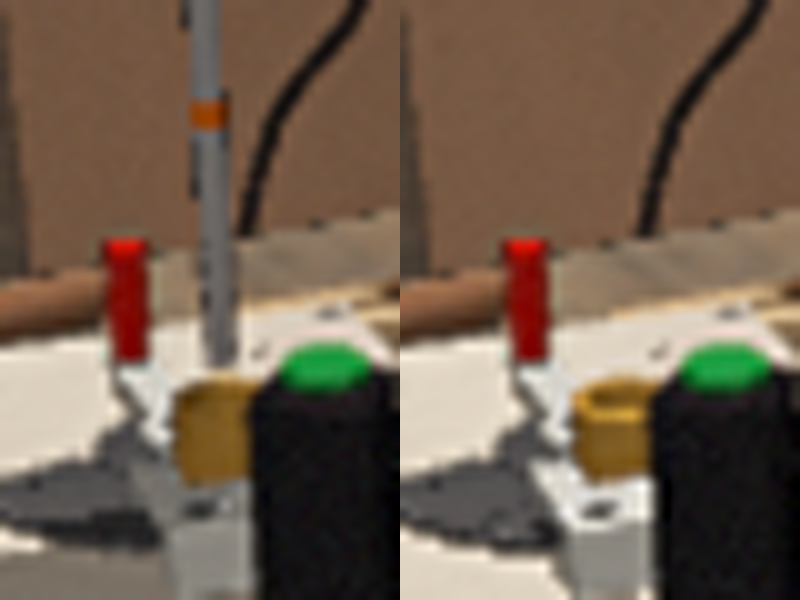

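```bash
python3 - <<'E'
from h import *
for nm in('s1','s4'):
  s=load(nm);p=s['p'].astype(int)
  print(nm)
  for r in range(173,183): print(r,' '.join('%3d/%3d'%(p[r,c,0],p[r,c,2]) for c in range(262,278)))
s=load('s4');p=s['p'].astype(int)
print('rod')
for r in range(135,172,3): print(r,' '.join('%3d/%3d'%(p[r,c,0],p[r,c,2]) for c in range(264,278)))
o=np.c_[.5111+.016*np.cos(a:=np.linspace(0,2*np.pi,90)),.0696+.016*np.sin(a)]
print(proj(s,np.c_[o,np.full(90,.115)]).min(0))
print(proj(s,[[.5119,.0697,z] for z in(.2,.18,.16,.13)]))
E
```

```text
s1
173 141/130 211/199 217/203 213/202 212/204 218/199 211/151 194/ 94 174/ 68 169/ 53 155/ 52 153/ 53 165/ 68 158/ 69  89/ 61  28/ 26
174  98/ 80 155/142 216/204 216/205 214/205 195/108 182/ 55 114/ 20 106/ 18 117/ 26 120/ 29 122/ 26 121/ 25  63/ 25  23/ 25  29/ 28
175 145/118 113/ 99 174/163 217/205 215/208 185/ 88 191/ 44 134/ 32 119/ 29 128/ 34 137/ 31 140/ 38 103/ 29  29/ 20  22/ 26  28/ 29
176 174/149 101/ 86 119/108 219/207 183/177 117/ 65 150/ 34 184/ 50 189/ 52 194/ 58 208/ 62 200/ 54 122/ 37  33/ 21  15/ 19  21/ 23
177 104/ 93  91/ 87 180/167 221/208 144/138  90/ 37 107/ 16 126/ 36 130/ 33 132/ 36 138/ 39 137/ 35  84/ 26  21/ 16  19/ 22  20/ 19
178  76/ 75  83/ 80 151/138 212/199 219/211 121/ 87 111/ 27 118/ 31 122/ 33 125/ 34 127/ 34 128/ 36 102/ 29  33/ 22  12/ 16  16/ 17
179  79/ 77  76/ 74  84/ 77 135/124 147/141 103/ 52 111/ 20 120/ 32 126/ 34 127/ 36 129/ 35 129/ 37 106/ 31  28/ 16  18/ 21  23/ 25
180  82/ 79  92/ 87  88/ 84  83/ 76 121/114 104/ 58 111/ 22 120/ 29 126/ 34 126/ 32 126/ 31 126/ 28 103/ 30  29/ 15  11/ 18  15/ 19
181  92/ 87 161/149 174/161 171/160 191/1
[... 2462 characters left out ...]
117/ 65 117/ 64
159 119/ 21 107/ 60 114/ 65 117/ 67 120/ 66 114/ 64  88/ 79 104/ 98  99/ 91 113/ 82 140/ 97 137/ 94 134/ 94 135/ 93
162 108/ 28 149/105 150/105 147/100 145/ 98 118/ 78  82/ 73 106/ 98 101/ 92  98/ 74 124/ 88 128/ 92 129/ 92 135/ 94
165 111/ 30 144/102 142/ 99 141/ 96 146/ 98 149/ 98  74/ 59 102/ 94  97/ 89 100/ 73 178/112 177/111 193/122 210/134
168 120/ 53 196/165 224/198 222/194 223/193 226/194 125/105  97/ 89  96/ 88 135/115 224/194 221/192 215/186 218/188
171 133/127 207/201 208/184 222/191 224/195 225/196 178/152 123/102 122/100 170/143 225/197 222/193 224/194 196/165
[266.1891 173.192 ]
[[270.577  146.5386]
 [270.9555 153.4864]
 [271.3294 160.3268]
 [271.8813 170.3901]]
```

```bash
python3 - <<'E'
from h import *
s=shot('top','t4')
def e(p,k=13):
  a=np.clip((p.astype(float)/255)**.6*255*1.1,0,255).astype(np.uint8)
  return cv2.resize(a,None,fx=k,fy=k,interpolation=cv2.INTER_CUBIC)
a=e(s['p'][190:225,222:252]);b=e(load('top0')['p'][190:225,222:252])
cv2.imwrite('pics/c15.png',np.hstack([a,b])[:,:,::-1])
g=lambda X:(proj(s,X)-[222,190]+.5)*13-.5
print(g([[.5111,.0696,.12],[.5119,.0697,.1277],[.5119,.0697,.165],[.5119,.0697,.2027]]))
E
```

```text
[[189.6191 250.8543]
 [181.5596 240.1928]
 [143.3184 207.1233]
 [101.9231 171.3174]]
```

View pics/c15.png

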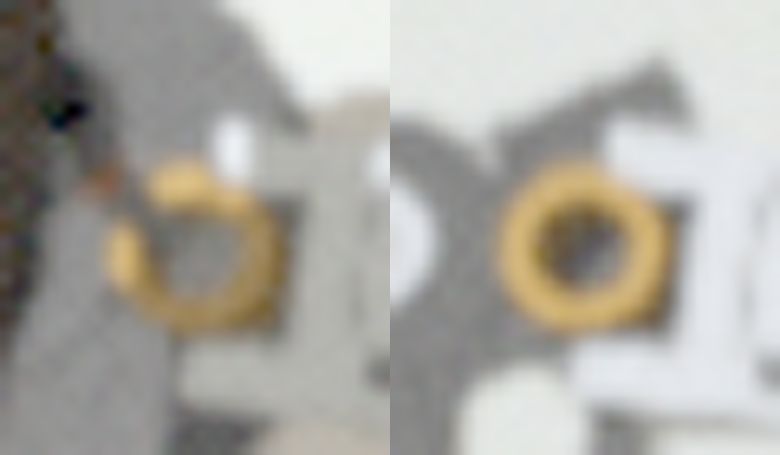

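Request:
step_arm([
  [[0, 0, 0], [-0.3, 0, -0.7], 0.9],
  [[0, 0, 0], [-0.3, 4, -0.7], 0.9],
  [[0, 0, 0], [-0.3, 8, -0.7], 0.9],
  [[0, 0, 0], [-0.3, 12, -0.7], 0.9],
  [[0, 0, 0], [-0.3, 16, -0.7], 0.9],
  [[0, 0, 0], [-0.3, 20, -0.7], 0.9],
  [[0, 0, 0], [-0.3, 20, -0.7], 0.9],
  [[0, 0, 0], [-0.3, 20, -0.7], 0.9],
  [[0, 0, 0], [-0.3, 20, -0.7], 0.9],
  [[0, 0, 0], [-0.3, 20, -0.7], 0.9],
])

```text
time: 12.32
eef_pos: [0.5113, 0.0708, 0.2457]
tcp_rot: [0.706, 0.031, -0.03, -0.706]
contact_force: [-0.1, 0.2, -2.0]
opening: 0.23
```

```bash
cat > look.py <<'E'
from h import *
import sys
n=sys.argv[1]
go([.511,.069,.265],5);w=shot('wrist','w'+n);t=shot('top','t'+n);s=shot('scene','s'+n)
st=ctrl.get_state();print(st['eef_pos'])
def e(p,k):
  a=np.clip((p.astype(float)/255)**.6*255*1.1,0,255).astype(np.uint8)
  return cv2.resize(a,None,fx=k,fy=k,interpolation=cv2.INTER_CUBIC)
print('bush px', proj(w,[.5111,.0696,.12]))
c=np.round(proj(w,[.5111,.0696,.12])[0]).astype(int)
a=e(w['p'][c[1]-22:c[1]+28,c[0]-25:c[0]+25],10); print('wrist crop origin',c-[25,22])
b=e(t['p'][190:225,222:252],10);d=e(s['p'][160:185,255:285],10)
z=np.zeros((600,300,3),np.uint8); z[:350]=b; z[350:]=d
cv2.imwrite('pics/L%s.png'%n,np.hstack([cv2.copyMakeBorder(a,0,100,0,0,cv2.BORDER_CONSTANT),z])[:,:,::-1])
E
python3 look.py 9
```

```text
t 12.3167 pos [0.5113 0.0708 0.2457] xhead 4.975616208405096 down [ 0.0006 -0.     -1.    ] zax [-0.0867  0.9962 -0.0001] q [-0.0592 -0.0802  1.9474  0.      1.2737 -0.146 ] F [-0.1052  0.1903 -1.9605] op 0.2301037236525365
shift mm [ -0.3989 -19.3476  -1.7653] turn A [ 0.0048 -0.0244  0.0368] turn B [ -0.0578 179.9756   0.0076]
[0.5112 0.0708 0.2456]
bush px [[324.8949 194.625 ]]
wrist crop origin [300 173]
```

View pics/L9.png

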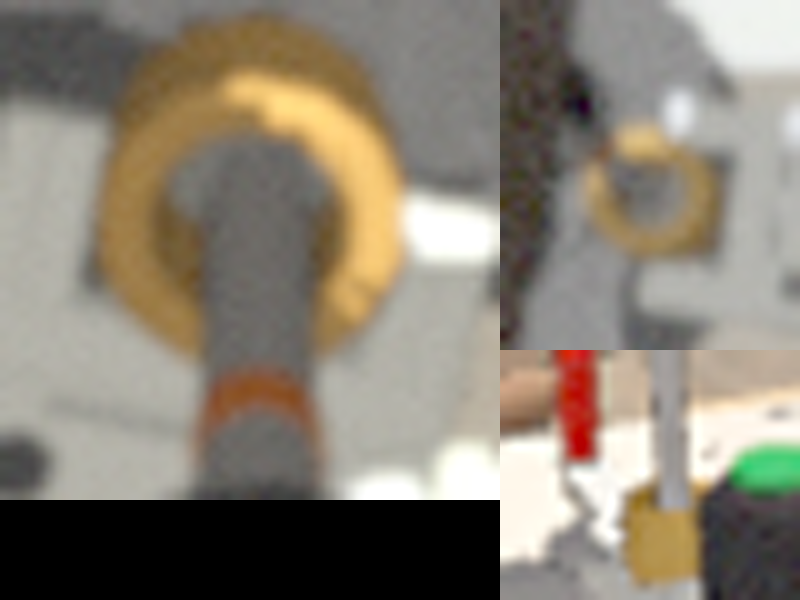

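```bash
python3 - <<'E'
from h import *
s=load('w9')
f=lambda x,y:[300+(x+.5)/10-.5,173+(y+.5)/10-.5]
print('bush',onz(s,[f(251,222)],.12),'rod',onz(s,[f(257,230)],.113),'bandmid front',onz(s,[f(259,398)],.1826))
for y in (135,140,145,150,155): print(y,onz(s,[f(258,y)],.1076)[0]-[0,.005,0])
p=s['p'].astype(int).sum(2)//3
print(p[184:200,317:335])
E
```

```text
bush [[0.5109 0.0694 0.12  ]] rod [[0.5117 0.0665 0.113 ]] bandmid front [[0.5112 0.0741 0.1826]]
135 [0.5111 0.0702 0.1076]
140 [0.5111 0.0696 0.1076]
145 [0.5112 0.0691 0.1076]
150 [0.5112 0.0685 0.1076]
155 [0.5113 0.068  0.1076]
[[ 64  65  65  64  64  61  65  62  72 103 139 150 151 156 156 151 140 116]
 [ 66  64  63  62  61  63  59  61  62  84 111 119 122 134 148 152 152 141]
 [ 62  62  63  62  61  58  57  55  59  60  71  80  82 103 129 145 151 148]
 [ 64  59  58  58  57  57  53  55  53  51  54  54  60  78 109 131 139 141]
 [ 60  58  59  59  56  52  48  49  54  48  46  50  51  65  91 113 130 134]
 [ 57  55  55  59  56  48  45  49  49  51  48  49  49  57  75  97 117 125]
 [ 55  59  58  58  52  48  48  49  48  50  48  50  47  53  62  76  97 115]
 [ 52  58  59  52  51  44  48  49  49  45  52  48  46  50  54  61  77 105]
 [ 52  59  59  50  49  46  50  48  51  51  49  44  49  49  53  52  59  87]
 [ 48  53  55  46  42  45  47  50  48  47  50  48  44  42  47  41  50  72]
 [ 38  46  50  43  44  44  49  50  51  48  50  48  43  38  37  39  41  66]
 [ 36  40  38  40  37  47  47  51  49  51  48  47  47  41  34  37  41  65]
 [ 35  39  34  38  40  50  47  49  51  50  49  44  46  40  37  31  40  67]
 [ 38  39  34  36  44  45  46  48  52  50  50  46  46  40  33  33  43  67]
 [ 38  39  37  37  42  46  50  51  51  50  46  48  46  41  27  35  45  74]
 [ 38  39  36  35  43  46  49  49  49  49  50  47  46  40  34  35  54  85]]
```

Request:
step_arm([
  [[0, 0, 0], [-0.3, 4, 0], 0.9],
  [[0, 0, 0], [-0.3, 9, 0], 0.9],
  [[0, 0, 0], [-0.3, 14, 0], 0.9],
  [[0, 0, 0], [-0.3, 19, 0], 0.9],
  [[0, 0, 0], [-0.3, 24, 0], 0.9],
  [[0, 0, 0], [-0.3, 28, 0], 0.9],
  [[0, 0, 0], [-0.3, 30, 0], 0.9],
  [[0, 0, 0], [-0.3, 30, 0], 0.9],
  [[0, 0, 0], [-0.3, 30, 0], 0.9],
  [[0, 0, 0], [-0.3, 30, 0], 0.9],
])

```text
time: 13.3
eef_pos: [0.511, 0.0708, 0.2156]
tcp_rot: [0.706, 0.031, -0.03, -0.706]
contact_force: [0.5, 0.2, -0.9]
opening: 0.229
```

```bash
python3 look.py 10
```

```text
t 13.3 pos [0.511  0.0708 0.2156] xhead 4.971287913109012 down [ 0.0006 -0.     -1.    ] zax [-0.0867  0.9962 -0.0001] q [-0.0593 -0.0545  1.9792  0.      1.2164 -0.1461] F [ 0.5088  0.2265 -0.9111] op 0.2289273881745536
shift mm [ -0.0924 -49.3798  -1.7504] turn A [ 0.0036 -0.0287  0.0315] turn B [ -0.0495 179.9713   0.0056]
[0.511  0.0707 0.2157]
bush px [[325.1584 204.2946]]
wrist crop origin [300 182]
```

View pics/L10.png

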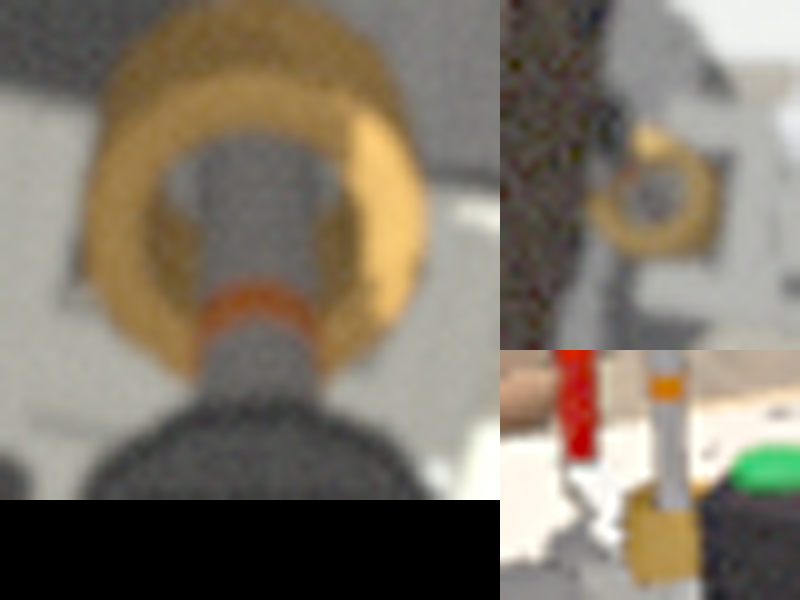

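Request:
step_arm([
  [[0, 0, 0], [0, 4, 0], 0.9],
  [[0, 0, 0], [0, 9, 0], 0.9],
  [[0, 0, 0], [0, 14, 0], 0.9],
  [[0, 0, 0], [0, 19, 0], 0.9],
  [[0, 0, 0], [0, 24, 0], 0.9],
  [[0, 0, 0], [0, 29, 0], 0.9],
  [[0, 0, 0], [0, 32, 0], 0.9],
  [[0, 0, 0], [0, 32.5, 0], 0.9],
  [[0, 0, 0], [0, 32.5, 0], 0.9],
  [[0, 0, 0], [0, 32.5, 0], 0.9],
])

```text
time: 14.28
eef_pos: [0.5109, 0.0707, 0.183]
tcp_rot: [0.706, 0.031, -0.031, -0.706]
contact_force: [-0.2, -0.5, -0.1]
opening: 0.226
```

```bash
python3 look.py 11
```

```text
t 14.2833 pos [0.5109 0.0707 0.183 ] xhead 4.974557584321112 down [ 0.0004 -0.     -1.    ] zax [-0.0867  0.9962 -0.0001] q [-0.0593 -0.021   2.0091 -0.      1.1531 -0.1461] F [-0.2179 -0.4892 -0.063 ] op 0.22632479578112566
shift mm [ -0.0554 -81.9596  -1.7536] turn A [ 0.004  -0.0254  0.0248] turn B [ -0.0389 179.9746   0.0063]
[0.511  0.0707 0.1832]
bush px [[325.229  217.6497]]
wrist crop origin [300 196]
```

View pics/L11.png

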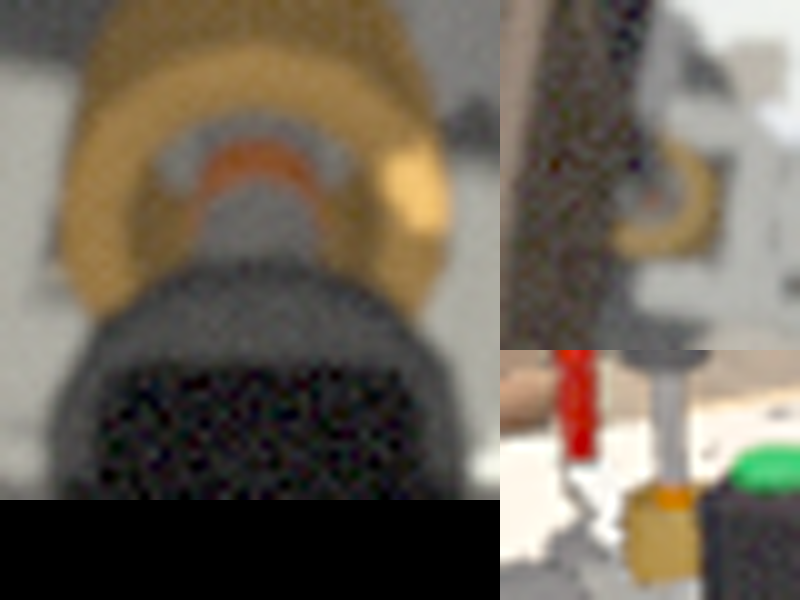

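```bash
python3 - <<'E'
from h import *
s=load('w11')
f=lambda x,y:[300+(x+.5)/10-.5,196+(y+.5)/10-.5]
print('ring outer front',onz(s,[f(254,45)],.12)-[0,.016,0],'bore front',onz(s,[f(254,106)],.12)-[0,.010,0])
print('outer L/R',onz(s,[f(63,205),f(447,205)],.12).mean(0),'bore LR',onz(s,[f(130,205),f(378,205)],.12).mean(0))
print('band front top/mid/bot edges',onz(s,[f(259,142)],.124)-[0,.005,0],onz(s,[f(259,164)],.12)-[0,.005,0],onz(s,[f(259,186)],.116)-[0,.005,0])
print('band LR',onz(s,[f(198,205),f(322,205)],.12).mean(0))
p=s['p'].astype(int)
print(np.c_[np.arange(196,226),p[196:226,325,0],p[196:226,325,2],p[196:226,326,0],p[196:226,326,2]])
E
```

```text
ring outer front [[0.5096 0.0682 0.12  ]] bore front [[0.5101 0.0692 0.12  ]]
outer L/R [0.5108 0.0709 0.12  ] bore LR [0.5108 0.0709 0.12  ]
band front top/mid/bot edges [[0.5106 0.0727 0.124 ]] [[0.5109 0.0694 0.12  ]] [[0.5112 0.066  0.116 ]]
band LR [0.5112 0.071  0.12  ]
[[196  60  16  59  14]
 [197  56  13  61  19]
 [198  58  14  61  18]
 [199  65  14  65  18]
 [200  83  26  80  25]
 [201  96  29  95  25]
 [202 101  30  97  25]
 [203  96  23  98  28]
 [204  95  26  95  25]
 [205  90  30  89  24]
 [206  77  28  78  30]
 [207  59  37  65  42]
 [208  54  43  53  44]
 [209  56  36  58  36]
 [210  66  20  65  19]
 [211  75  13  76  12]
 [212  78  15  76  12]
 [213  71  26  71  25]
 [214  57  38  58  38]
 [215  48  43  52  47]
 [216  49  46  51  48]
 [217  50  47  49  43]
 [218  49  43  49  44]
 [219  48  45  50  46]
 [220  48  43  46  39]
 [221  37  35  35  30]
 [222  26  25  19  18]
 [223  22  20  20  19]
 [224  25  23  23  23]
 [225  29  28  28  27]]
```

Request:
step_arm([
  [[0, 0, 0], [-0.2, 0, 0], 0.9],
  [[0, 0, 0], [-0.2, 0, 0], 0.9],
  [[0, 0, 0], [-0.2, 0, 0], 0.9],
  [[0, 0, 0], [-0.2, 0, 0], 0.9],
  [[0, 0, 0], [-0.2, 0, 0], 0.9],
  [[0, 0, 0], [-0.2, 0, 0], 0.9],
])

```text
time: 14.93
eef_pos: [0.5105, 0.0707, 0.1828]
tcp_rot: [-0.706, -0.031, 0.031, 0.706]
contact_force: [0.4, 0.1, -1.5]
opening: 0.228
```

```bash
python3 look.py 12; python3 - <<'E'
from h import *
s=load('s12')
print(proj(s,[[.511,.0694,.12],[.511,.0694,.124],[.511,.0694,.116]]))
p=s['p'].astype(int)
print(p[170:180,269:275,0]-p[170:180,269:275,2])
cv2.imwrite('pics/w12c.png',cv2.resize(s['p'][140:240,200:340],None,fx=4,fy=4)[:,:,::-1])
print(np.abs(ctrl.get_state()['dq']).max())
E
```

```text
t 14.9333 pos [0.5105 0.0707 0.1828] xhead 4.972645674955055 down [-0.  0. -1.] zax [-0.0867  0.9962  0.    ] q [-0.0594 -0.0214  2.0099  0.      1.1531 -0.1462] F [ 0.3786  0.0615 -1.4621] op 0.2283648879138198
shift mm [  0.2984 -82.1834  -1.7777] turn A [-0.0019 -0.0274  0.0001] turn B [ -0.0001 179.9726  -0.0029]
[0.5105 0.0707 0.1828]
bush px [[325.7413 217.7733]]
wrist crop origin [301 196]
[[271.8086 173.7899]
 [271.7356 172.4713]
 [271.8814 175.1045]]
[[ 31  20   8   9  20  30]
 [ 30  20   6   5  19  31]
 [ 28  17   4   5  19  35]
 [ 45  58  41  59  68  69]
 [ 73 113 131 145 120  93]
 [ 72 103 143 146 130  59]
 [ 87  83  85  98  91  48]
 [ 85  87  86  92  91  55]
 [ 87  88  93  91  93  70]
 [ 87  90  89  92  93  72]]
0.0014149545367849584
```

View pics/w12c.png

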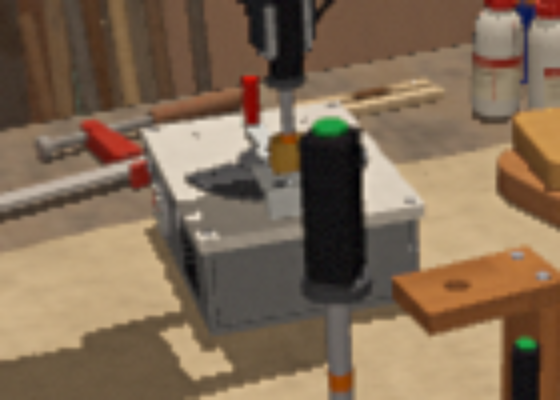

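```bash
python3 -c "
from h import *
print(ctrl.sign_off())"
```

```text
the job is handed in; nothing more can be done
None
```

I turned the shutter lever to the green mark and lifted the probe out of its stand. I then lowered it into the bush until the orange band was level with the rim, and handed the job in at about 15 s with the gripper still holding it. No verdict was reported.

- **Lever:** after I let go, I measured it within about 1–2° (0.03 rad) of the mark. The limit is 0.08 rad. I did not measure it again after the probe went in, but the last pictures show it unmoved.
- **Band height:** the wrist and scene pictures both put the band within about 1 mm of the rim.
- **Centring:** the wrist camera put the rod within about 0.5 mm of the bore's middle, and the top camera showed it through the ring's centre. The scene camera disagreed and suggested about 1.5–2 mm of offset towards one side. Half the bush is hidden behind the large probe in that view, and it resolves only about 3 mm per pixel. I trusted the wrist view.
- **Tip:** I could not see it once it was inside the bush. That it is centred and upright rests on earlier views, which showed about 0.5 mm of drift over 75 mm, and on the tool pointing straight down.
- **Stillness and contact:** the joints were practically still. Wrist force stayed around 2 N or less throughout the insertion, which is about the probe's own weight, so I saw no sign of touching.
- **Other things on the bench:** I did not re-measure their positions. The pictures I viewed showed nothing displaced.

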